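Wring a gauge block onto its setting fixture and lock it with the taper key

ROBOT

A 6-joint arm with a two-finger parallel gripper is mounted at the origin on a cart in front of the work surface, level with it; the furniture and walls round the work are solid. World frame = base frame: x ahead of the robot, y to its left, z up, the work surface at z = 0. Lengths are in mm, angles in rad, forces in N, time in s.
With the tool pointing down it reaches from about 350 to 875 mm from the base axis. Payload 4.2 kg.
Tool frame: the origin (TCP) lies on the mounting face of the last link; the fingertips stand 173 mm ahead of it and the grasp point (between the pads) lies 155 mm ahead of it; z points along the fingers, y is the direction in which the jaws open and shut (so a half turn about z gives the same grasp; the last joint's range is limited). The gripper opens to 85 mm and grips with 20 to 120 N. Pads are 22 mm wide; open, the fingers measure 114 mm over their backs; the gripper's body (76 mm by 85 mm) begins 54 mm behind the grasp point. The pads swing forward as they close: fully open they stand 13 mm farther back than shut.
Start: joints at [-1.007, 0.385, 0.008, 0, -1.194, -0.259], TCP at [187.58, -596.166, 404.712] pointing down, gripper open.
Joint ranges: [-3.14, 3.14], [-1.21, 2.06], [-1.07, 1.41], [-3.16, 2.05], [-2.99, -0.16], [-3.1, 3.1]. Speed limits (rad/s): [2.79, 2.79, 3.14, 3.14, 3.14, 3.14].

INTERFACE

Orientations are given as a unit quaternion [x, y, z, w].
In Python, from bench import arm gives the robot as it stands. The module is installed in compiled form; this text tells all that it offers.
- The arm moves only by the tool play_rows, never from a script. Its argument "moves" is a list of rows, each a list of 3 entries, a list of its own where there are three numbers: the shift along the world's x, y, z in units of 30 cm (1.0 is 30 cm), then the turn about the world's z in units of 30 degrees (1.0 is 30 degrees), then the gripper's target within -1 to 1 (shut at 1, half-way at 0, fully open at -1). In form: [[[x, y, z], turn, jaw], ...]. A call has 1 to 12 rows; each row is the pose to reach, as a shift and turn from the pose measured when the call began; what a row does not reach only later rows make up. A row lasts 1/8 s, in which the tool goes at most 62.5 mm and 10.7 degrees, less where a joint would pass 70% of its speed; a pose out of reach is approached as far as the arm can. A call with a number of a shift or a turn outside -1 to 1 is refused whole. A call with a gripper value outside its range is refused whole. The fingers move at their own pace and stop on an object; the grip force is fixed at half the most. Time passes only in rows, so rows that repeat a pose let the fingers close. It gives the time, the measured TCP pose, the force and the opening at its end, in the units of the state.
- arm.read_state(): the state, without advancing time (a new reading comes with each control period).
- arm.get_image(name): name is "side" or "top"; returns a dict with "pixels" (480x640x3 uint8, red, green, blue), "vfov" (degrees; the focal length in pixels is half the picture's height over the tangent of half this angle, whatever the lens; pixels are square), "cx", "cy" (the principal point, pixels), "xyz" and "rotation" of the camera in the world. Camera axes: x right, y up, looking along -z (the intrinsics and any distortion apply to the point x, -y, -z); pixel columns grow to the right and rows downward; lengths in mm; the calibration is good to about 2 mm. A picture is of the moment at which its call begins. There is no depth.
- arm.job_done(): hands the job in, once; it reports no verdict.
Trained networks look in a picture, given as the dict that the camera call returned (one of the last four; its "shot" number tells which), for a name from the list of things; names that differ only in an ending like _2 or _b are one class to them, and where a whole thing is asked for, a point or a joint stands for the part that bears it (a point fixed in the world has none). Each returns a list of dicts, best first, with "conf" (0 to 1); they miss things now and then, are a little off and sometimes report something else, mostly with a low value. They report only what shows in the picture. A call takes as long as a camera call. They do not tell look-alikes from the thing itself.
- arm.look_for(name, picture): "centre" ([x, y, z] in mm, in world coordinates, good to about 4 mm: the middle of the surface that is visible of it).
The state is a dict: "clock": time; "joints": joint angles; "joint_vel": joint speeds; "joint_efforts": joint torques, N m; "position": TCP position; "ee_rot": TCP orientation; "contact_force": force on the tool from outside, world axes, zero at the start; "wrist_torque": the same for the moment, N m; "gripper_width": finger opening in mm.
Only numpy, scipy, OpenCV 4.12 (cv2) and the standard library are available. Lean on these libraries where they do the work, as an engineer would, in place of code of your own. Each camera call takes 0.05 s, during which the arm holds its last target.

TASK

Set the long steel gauge block flat on the lapped pad of the setting fixture, short of the stop, and wring it on: slide it along the pad, under the lip and fully home against the stop, close along the straight cheek so that it covers the pad. Then put the taper key, thin end first, into the gap between the block and the tapered cheek, straight face to the block, and push it in until it is tight. Let go of everything and leave the other things on the bench where they are.

Things in the scene. Friction and masses are not known exactly. Their poses are not given: they have to be found in the camera images.
- fixture: Setting fixture, fixed, 150 x 112 mm. Origin on the bench surface under the centre of its lapped pad; +x the way the block slides, to the stop; +y to the tapered cheek; z up (mm below in this frame). Steel base x -75..75, y -50..62, top z 20; the key runs on it. Front (-x) and top are open. Two aluminium cheeks, x -45..45, tops at z 36. All faces lapped and oiled (friction about 0.18).
- pad (a point): Centre of the top of the bright lapped pad, 90 x 32 mm (x -45..45, y -16..16 of the fixture), at z 24. The gauge block's underside centre belongs here, axes parallel.
- straight_cheek (a point): Middle of the top inner edge of the straight cheek, fixture (0, -16, 36): inner face y -16, outer y -36.
- taper_cheek (a point): Middle of the top inner edge of the tapered cheek (16 mm thick), fixture (0, 29, 36): its inner face runs from y 33.5 at x -45 to y 24.5 at x 45 (taper 1:10).
- stop (a point): Middle of the stop's face, fixture (45, 0, 50). Aluminium stop 50 mm wide, x 45..70, top z 81. Its lip, 32 mm wide, overhangs the pad by 12 mm (x 33..45, z 76.5..86.5): the block can get home only by sliding under it.
- gauge_block: Plain bright steel gauge block, 90 long (x) x 32 wide (y) x 50 mm high, about 0.7 kg, standing on its 90 x 32 mm face, two dark hole marks on each long side. Origin: centre of its underside; x along its length (either way round is equal). Home: origin at fixture (0, 0, 24), axes parallel.
- taper_key: Dark steel taper key, 135 mm long, about 0.2 kg, lying on its underside as it is used. Origin on the underside; +x to the thin end. Tapered part x -22.5..67.5, 18 mm high: straight face at y -9, tapered face from y 9 at the head to y 0 at the thin end (1:10). Tight at about fixture (-27.5, 25, 20), axes parallel; 1 mm of side play is 10 mm of travel. Oiled taper, dry head; it stays where pushed.
- key_head (a point): Centre of the key's head, its grip: a block 45 mm along x (key x -67.5..-22.5), 18 mm across y, 34 mm high; this point is at key (-45, 0, 17). When the key is tight the head stands clear in front of the block and cheeks, over the base. Pressing it along +x with about 15 N makes it tight; free of the grip it finds its own way and nudges the block to the straight cheek.
- v_block: Bystander: grey V block, 50 x 60 x 40 mm, origin at the centre of its underside.
- alu_block: Bystander: milled block with two bores, 45 x 60 x 32 mm, origin at the centre of its underside.
- calliper: Bystander: sliding calliper lying flat, 51 x 200 x 8 mm, origin at the centre of its underside.
- flange: Bystander: turned flange, 64 mm across, 35 mm high, origin at the centre of its underside.
- spanner: Bystander: spanner lying flat, 30 x 186 x 8 mm, origin at the centre of its underside.
Not all that is in view belongs to the job. Leave any brown or turquoise look-alike of the gauge_block alone.

How it is judged (in metres and radians):
On the way, in this order (a step that is already met when the one before it is completed fails the run):
1. the gauge block touches down flat on the lapped pad, roughly in line with it, at least 12 mm short of the stop (z of gauge_block in the frame of fixture between 0.022 and 0.0262 m and angle between gauge_block's own z axis and vertical below 0.04 rad and x of gauge_block in the frame of fixture below -0.012 m and y of gauge_block in the frame of fixture between -0.003 and 0.015 m and angle between the x axis of gauge_block and the x axis of fixture, either way round below 0.12 rad and contact force between gauge_block and fixture above 1 N), for 0.1 s.
2. the block is fully home on the pad: within 3 mm of the stop and 4 mm of the straight cheek, flat and in line (z of gauge_block in the frame of fixture between 0.022 and 0.0262 m and angle between gauge_block's own z axis and vertical below 0.04 rad and x of gauge_block in the frame of fixture above -0.003 m and angle between the x axis of gauge_block and the x axis of fixture, either way round below 0.03 rad and y of gauge_block in the frame of fixture between -0.002 and 0.004 m), for 0.2 s.
3. the key, in the gap, presses on the block with more than 3 N: it is tight (z of gauge_block in the frame of fixture between 0.022 and 0.0262 m and angle between gauge_block's own z axis and vertical below 0.04 rad and x of gauge_block in the frame of fixture above -0.003 m and angle between the x axis of gauge_block and the x axis of fixture, either way round below 0.03 rad and x of taper_key in the frame of fixture between -0.0345 and -0.0195 m and z of taper_key in the frame of fixture between 0.018 and 0.0225 m and y of taper_key in the frame of fixture between 0.022 and 0.028 m and angle between the x axis of taper_key and the x axis of fixture, either way round below 0.04 rad and contact force between taper_key and gauge_block above 3 N), for 0.05 s.
At the end, for the whole second after the job is handed in: Block flat on the pad, within 3 mm of the stop, 2 mm of the straight cheek, in line within 0.03 rad; key on the base plate in the gap, thin end to the stop, in line within 0.04 rad, 7 mm short to 8 mm past its nominal tight place; both released and at rest; bystanders left in place (z of gauge_block in the frame of fixture between 0.022 and 0.0262 m and angle between gauge_block's own z axis and vertical below 0.04 rad and x of gauge_block in the frame of fixture above -0.003 m and angle between the x axis of gauge_block and the x axis of fixture, either way round below 0.03 rad and y of gauge_block in the frame of fixture between -0.002 and 0.002 m and x of taper_key in the frame of fixture between -0.0345 and -0.0195 m and z of taper_key in the frame of fixture between 0.018 and 0.0225 m and y of taper_key in the frame of fixture between 0.022 and 0.028 m and angle between the x axis of taper_key and the x axis of fixture, either way round below 0.04 rad and linear speed of each of gauge_block, taper_key below 0.01 m/s); the robot touches nothing.
It fails at once if the V block is shifted by more than 25 mm (distance of v_block from where it was at the start of the episode above 0.025 m).
It fails at once if the milled block is shifted by more than 25 mm (distance of alu_block from where it was at the start of the episode above 0.025 m).
It fails at once if the calliper is shifted by more than 25 mm (distance of calliper from where it was at the start of the episode above 0.025 m).
It fails at once if the flange is shifted by more than 25 mm (distance of flange from where it was at the start of the episode above 0.025 m).
It fails at once if the spanner is shifted by more than 25 mm (distance of spanner from where it was at the start of the episode above 0.025 m).
It also fails if it takes over 69 s, if anything falls off the work surface, if the arm or the gripper's body presses on something with over 40 N, if the wrist force passes 120 N, or if a joint passes its speed limit or range.

## Working session

There is one attempt and no reset: what is moved stays moved. The work goes in short steps, Python scripts to look and compute and a tool call to move; the robot and the scene stay as the last step left them, time stands still between calls to the robot, and variables do not carry over. Pictures are saved under pics/ and viewed, and the job is handed in when it is done.

Besides the shell and the picture viewer there is one more tool, called after "Emit:" as name(argument=value, ...) on one line, values as JSON. play_rows: Moves the arm, as the interface text tells. Shifts and turns lie within -1 to 1; 1 stands for 30 cm of shift or 30 degrees of turn. Its arguments: {"type":"object","properties":{"moves":{"type":"array"}},"required":["moves"]}

```bash
mkdir -p pics; cat > h.py <<'E'
import numpy as np, cv2
from bench import arm
def snap(name,fn=None):
    p=arm.get_image(name)
    if fn: cv2.imwrite('pics/'+fn,np.ascontiguousarray(p['pixels'][:,:,::-1]))
    return p
E
python3 - <<'E'
from h import *
print(arm.read_state())
for c in ('side','top'):
    p=snap(c,c+'0.png'); print({k:v for k,v in p.items() if k!='pixels'})
    for n in ['fixture','pad','straight_cheek','taper_cheek','stop','gauge_block','taper_key','key_head','v_block','alu_block','calliper','flange','spanner']:
        print(n,[(np.round(d['centre'],0).tolist(),round(d['conf'],2)) for d in arm.look_for(n,p)])
E
```

```text
{'clock': 0.0, 'joints': array([-1.00739376e+00,  3.85537862e-01,  6.64211199e-03, -5.35564493e-04,
       -1.19400301e+00, -2.58601347e-01]), 'joint_vel': array([-0.00040954, -0.00066876, -0.00047971,  0.00082462,  0.00028953,
        0.00071392]), 'joint_efforts': array([ 1.63903901e-04, -3.92290449e+01,  1.88404799e+01,  4.18623984e+00,
       -4.68356215e-03, -4.88246798e-06]), 'position': array([ 187.53989157, -595.9794419 ,  403.63341463]), 'ee_rot': array([-1.51713617e-01,  9.88423903e-01,  1.06311054e-03, -1.91823970e-04]), 'contact_force': array([0.68140543, 0.48665091, 0.11787435]), 'wrist_torque': array([-0.00851166,  0.00745362, -0.00550183]), 'gripper_width': 85.52449797821126}
{'vfov': 52.601071204255405, 'cx': 317.72667939126296, 'cy': 240.06032085984128, 'xyz': array([ 650.52804171, -813.05674125,  916.87985621]), 'rotation': array([0.43206199, 0.01374183, 0.01089852, 0.90167335]), 'shot': 1}
fixture [([668.0, 85.0, 22.0], 0.77)]
pad [([672.0, 84.0, 25.0], 0.9)]
straight_cheek [([664.0, 78.0, 22.0], 0.9)]
taper_cheek [([668.0, 84.0, 24.0], 0.66), ([428.0, 94.0, 15.0],
[... 726 characters left out ...]
 2}
fixture [([656.0, 104.0, 20.0], 0.97)]
pad [([654.0, 104.0, 22.0], 0.62)]
straight_cheek [([655.0, 107.0, 20.0], 0.89)]
taper_cheek [([658.0, 105.0, 21.0], 0.58), ([391.0, -107.0, 8.0], 0.32)]
stop [([660.0, 104.0, 19.0], 0.85)]
gauge_block [([385.0, 676.0, 47.0], 0.91), ([434.0, 338.0, 51.0], 0.74), ([521.0, 229.0, 48.0], 0.74)]
taper_key [([427.0, 101.0, 19.0], 0.68), ([660.0, 100.0, 19.0], 0.57)]
key_head [([425.0, 102.0, 18.0], 0.69), ([390.0, -107.0, 3.0], 0.69), ([659.0, 109.0, 21.0], 0.5)]
v_block [([614.0, 307.0, 37.0], 0.95)]
alu_block [([589.0, -68.0, 33.0], 0.83)]
calliper [([392.0, -105.0, 8.0], 0.69)]
flange [([814.0, 79.0, 11.0], 0.62)]
spanner [([714.0, 359.0, 7.0], 0.92)]
```

View pics/side0.png

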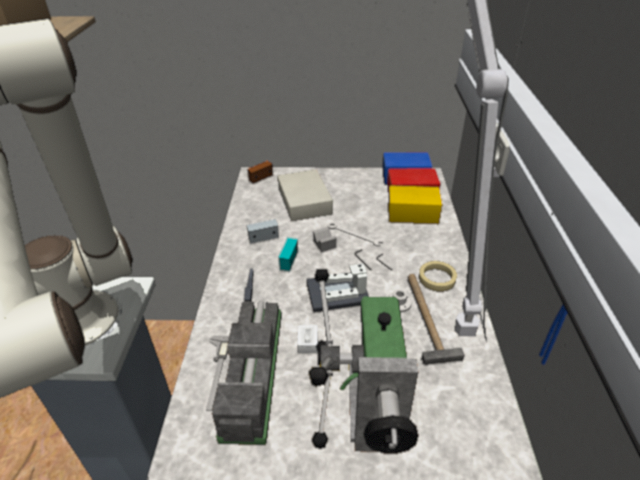

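View pics/top0.png

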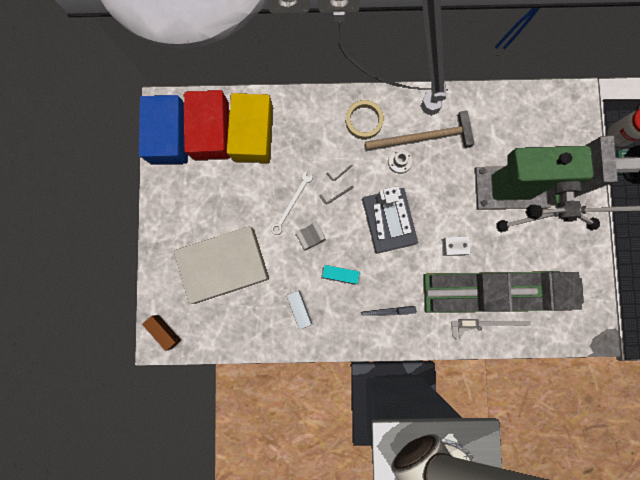

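The gauge block is the grey-blue block at top (299,310). The key is at (388,311), with its thin end to the left. The fixture is at (390,220), stop end up. Next I'll zoom in and measure these precisely.

```bash
cat >> h.py <<'E'
from scipy.spatial.transform import Rotation as R
def K(p):
    f=240/np.tan(np.radians(p['vfov'])/2); return f
def proj(p,X):
    X=np.atleast_2d(X); c=R.from_quat(p['rotation']).inv().apply(X-p['xyz'])
    f=K(p); return np.c_[p['cx']+f*c[:,0]/-c[:,2], p['cy']-f*c[:,1]/-c[:,2]]
def unproj(p,uv,z):
    f=K(p); d=np.array([(uv[0]-p['cx'])/f,-(uv[1]-p['cy'])/f,-1.])
    d=R.from_quat(p['rotation']).apply(d); return p['xyz']+d*(z-p['xyz'][2])/d[2]
def crop(p,u0,v0,w,h,s,fn,draw=()):
    im=np.ascontiguousarray(p['pixels'][v0:v0+h,u0:u0+w,::-1])
    im=cv2.resize(im,None,fx=s,fy=s,interpolation=cv2.INTER_CUBIC)
    for uv,col in draw:
        q=((np.array(uv)-[u0,v0]+.5)*s*16).astype(int)
        cv2.polylines(im,[q.reshape(-1,1,2)],True,col,1,cv2.LINE_AA,4)
    cv2.imwrite('pics/'+fn,im)
def rect(x0,x1,y0,y1,z): return np.array([[x0,y0,z],[x1,y0,z],[x1,y1,z],[x0,y1,z]],float)
def place(P,x,y,a,z0=0):
    c,s=np.cos(a),np.sin(a); P=np.asarray(P,float)
    return np.c_[x+c*P[:,0]-s*P[:,1], y+s*P[:,0]+c*P[:,1], P[:,2]+z0]
E
python3 - <<'E'
from h import *
import pickle
t=snap('top');s=snap('side')
pickle.dump((t,s),open('shots.pkl','wb'))
crop(t,355,175,70,85,9,'tf.png'); crop(t,280,280,45,55,10,'tb.png'); crop(t,355,295,70,30,11,'tk.png')
crop(s,300,255,75,60,10,'sf.png'); crop(s,240,215,45,35,14,'sb.png'); crop(s,235,260,30,60,10,'sk.png')
E
python3 - <<'E'
import cv2,numpy as np
def st(fs,o):
    ims=[cv2.imread('pics/'+f) for f in fs]; h=max(i.shape[0] for i in ims)
    c=np.hstack([cv2.copyMakeBorder(i,0,h-i.shape[0],0,5,0) for i in ims]); k=min(1,800/c.shape[1],600/c.shape[0]); print(k)
    cv2.imwrite('pics/'+o,cv2.resize(c,None,fx=k,fy=k))
st(['tb.png','sk.png'],'m1.png')
E
```

```text
1
```

View pics/tf.png

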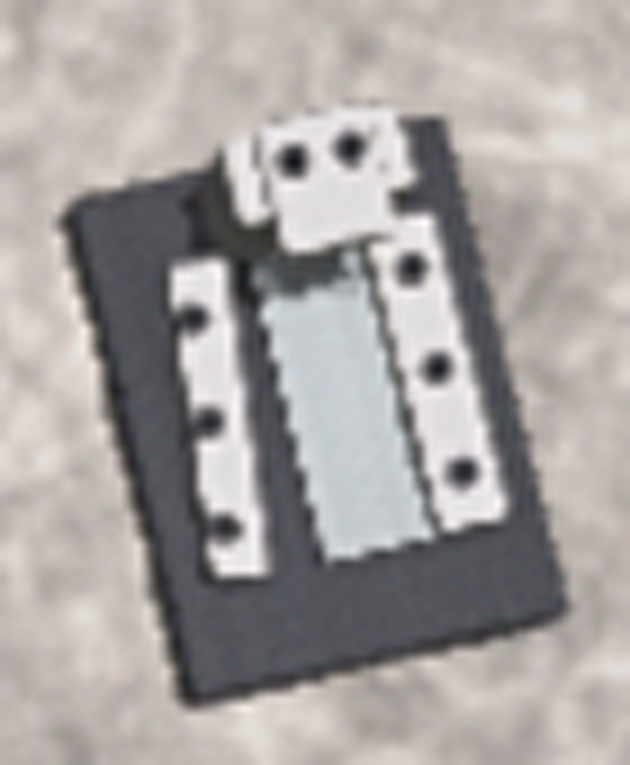

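View pics/tk.png

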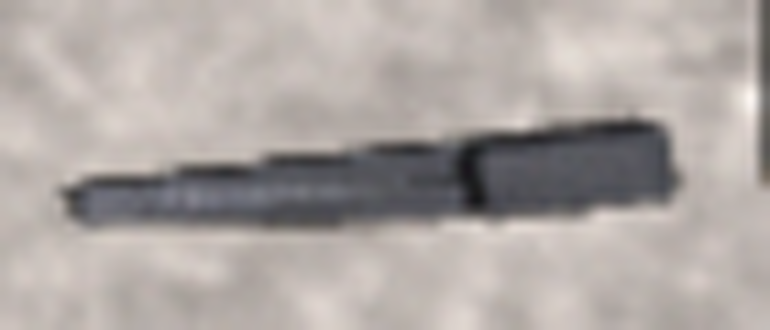

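View pics/m1.png

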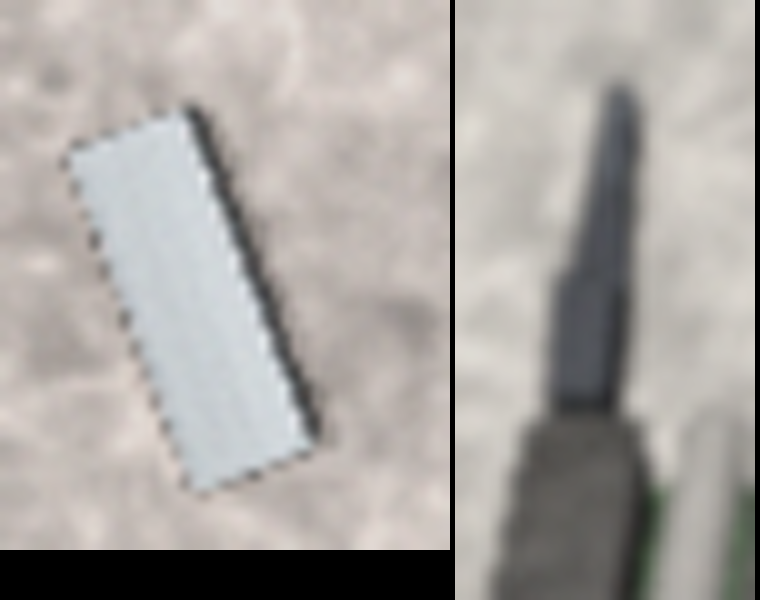

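View pics/sf.png

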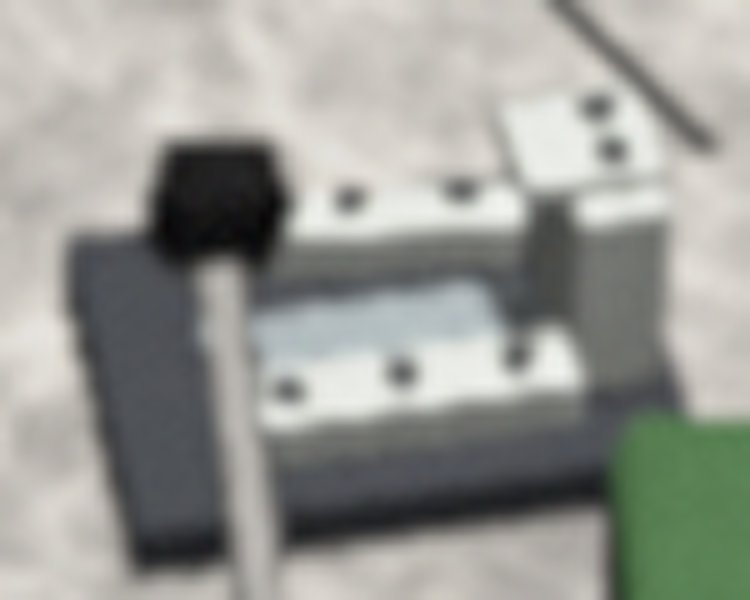

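View pics/sb.png

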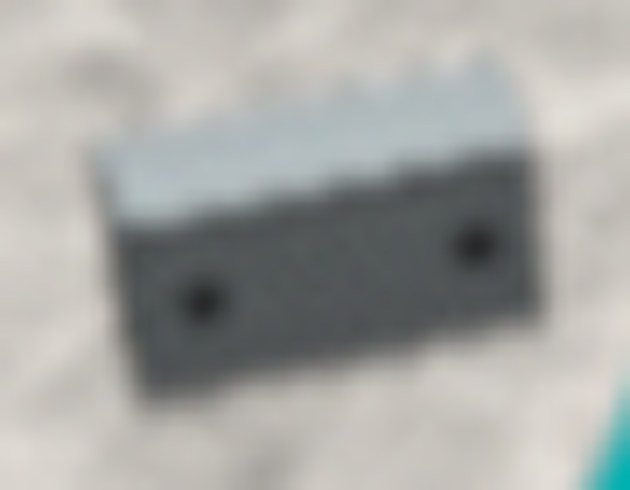

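```bash
cat > fit.py <<'E'
from h import *
import pickle
from scipy.optimize import least_squares
t,s=pickle.load(open('shots.pkl','rb'))
def pk(c,u0,v0,sc): return np.array([u0,v0])+np.array(c)/sc-.5
T=lambda c:(t,pk(c,355,175,9)); S=lambda c:(s,pk(c,300,255,10))
TB=lambda c:(t,pk(c,280,280,10)); SB=lambda c:(s,pk(c,240,215,14)); TK=lambda c:(t,pk(c,355,295,11)); SK=lambda c:(s,pk((c[0]-455,c[1]),235,260,10))
fx=[((75,62,20),T((74,215))),((75,-50,20),T((442,120))),((-75,-50,20),T((563,602))),((-75,62,20),T((190,690))),
((-45,16,24),T((328,562))),((-45,-16,36),T((445,530))),((-45,-36,36),T((505,517))),((45,-36,36),T((430,213))),((-45,33.5,36),T((270,575))),
((-45,-36,36),S((262,432))),((45,-36,36),S((583,385))),((45,-16,36),S((568,325))),((-75,62,20),S((72,240))),((-75,-50,20),S((140,545))),((33,-16,86.5),S((535,192))),((33,16,86.5),S((500,110)))]
bl=[((45,16,50),TB((65,160))),((45,-16,50),TB((188,108))),((-45,-16,50),TB((318,442))),((-45,16,50),TB((195,495))),
((-45,16,50),SB((100,150))),((-45,-16,50),SB((128,228))),((45,-16,50),SB((530,150))),((45,16,50),SB((500,65))),((-45,-16,0),SB((148,402))),((45,-16,0),SB((540,320)))]
# block: long dir: top image upper-left->lower-right ; side right end = far x
ky=[((-67.5,9,34),TK((665,203))),((-67.5,-9,34),TK((655,122))),((-22.5,-9,34),TK((470,140))),((-22.5,9,34),TK((480,210))),((67.5,0,9),TK((68,215))),((67.5,-9,9),TK((80,182)))]
def solve(L,x0,both=True):
    def r(q):
        o=[]
        for X,(p,uv) in L:
            off=q[3:5] if p is t else q[5:7]
            o+=list(proj(p,place([X],q[0],q[1],q[2]))[0]+off-uv)
        return np.r_[o,q[3:]*0.5]
    f=least_squares(r,np.r_[x0,0,0,0,0]); print(np.round(f.x,3)); print(np.round(f.fun[:-4].reshape(-1,2),2).tolist()); return f.x
if __name__=='__main__':
    F=solve(fx,(656,100,0.25)); B=solve(bl,(434,330,0.35)); Kk=solve(ky,(427,100,1.45))
    pickle.dump((F,B,Kk),open('fit.pkl','wb'))
E
python3 fit.py
```

```text
[6.61195e+02 9.62810e+01 2.19000e-01 3.40000e-02 6.79000e-01 3.64000e-01
 5.82000e-01]
[[-1.12, -1.6], [-0.1, -1.14], [1.25, 1.19], [0.28, 1.74], [-0.34, 0.21], [-0.45, 0.22], [0.54, -0.19], [-0.1, -0.42], [0.03, -0.17], [-1.52, 0.36], [1.0, -0.05], [0.55, 0.56], [-0.55, -0.27], [0.12, -0.81], [-0.09, 0.09], [0.39, -0.02]]
[ 4.34627e+02  3.37913e+02  3.58000e-01  1.70000e-01  4.60000e-02
 -8.00000e-02  3.87000e-01]
[[-0.04, -0.65], [-0.25, -0.26], [0.06, 0.66], [0.18, 0.24], [-0.74, -0.48], [-0.44, 0.12], [0.52, -0.58], [-0.09, -0.49], [-0.12, 0.9], [0.9, 0.42]]
[4.24077e+02 1.15317e+02 1.65800e+00 1.06000e-01 9.30000e-02 0.00000e+00
 0.00000e+00]
[[0.85, -0.41], [0.85, -0.3], [-0.26, 0.01], [-0.29, 0.9], [0.16, 0.16], [-1.33, -0.39]]
```

```bash
cat > fit2.py <<'E'
from fit import *
def projd(p,X,k,off,sc=0):
    uv=proj(p,X); f=K(p); c=np.array([p['cx'],p['cy']]); n=(uv-c)/f; r2=(n**2).sum(1)[:,None]
    return c+off+f*n*(1+k*r2)*(1+sc)
def r(q):
    o=[]
    for i,L in enumerate((fx,bl,ky)):
        for X,(p,uv) in L:
            j=9 if p is t else 13
            o+=list(projd(p,place([X],*q[3*i:3*i+3]),q[j],q[j+1:j+3],q[j+3])[0]-uv)
    return np.r_[o,q[9:17]*[1,.5,.5,30]*2]
f=least_squares(r,np.r_[661,96,.22,434,338,.36,424,115,1.658,np.zeros(8)],loss='soft_l1'); print(np.round(f.x,4)); q=f.x
pickle.dump(q,open('fit2.pkl','wb'))
def dr(p):
    j=9 if p is t else 13
    pj=lambda X,i:projd(p,place(X,*q[3*i:3*i+3]),q[j],q[j+1:j+3],q[j+3])
    G=(0,200,0);Rr=(0,0,255);Y=(0,220,255)
    d=[(pj(rect(-75,75,-50,62,20),0),G),(pj(rect(-75,75,-50,62,0),0),Y),(pj(rect(-45,45,-36,-16,36),0),Rr),(pj(rect(-45,45,-16,16,24),0),G),(pj(rect(33,45,-16,16,86.5),0),Rr),(pj(rect(45,70,-25,25,81),0),Y),
     (pj([[-45,33.5,36],[45,24.5,36],[45,40.5,36],[-45,49.5,36]],0),Rr)]
    d+=[(pj(rect(-45,45,-16,16,50),1),Rr),(pj(rect(-45,45,-16,16,0),1),Y)]
    d+=[(pj(rect(-67.5,-22.5,-9,9,34),2),Rr),(pj([[-22.5,-9,18],[67.5,-9,18],[67.5,0,18],[-22.5,9,18]],2),G),(pj([[-67.5,-9,0],[67.5,-9,0],[67.5,0,0],[-22.5,9,0],[-67.5,9,0]],2),Y)]
    return d
if __name__=='__main__':
    crop(t,355,175,70,85,6,'o1.png',dr(t)); crop(s,300,255,75,60,6,'o2.png',dr(s)); crop(t,280,280,145,50,5,'o3.png',dr(t)); crop(s,235,215,50,60,8,'o4.png',dr(s))
    def st(fs,o):
        ims=[cv2.imread('pics/'+f) for f in fs]; h=max(i.shape[0] for i in ims)
        c=np.hstack([cv2.copyMakeBorder(i,0,h-i.shape[0],0,5,0) for i in ims]); k=min(1,800/c.shape[1],600/c.shape[0])
        cv2.imwrite('pics/'+o,cv2.resize(c,None,fx=k,fy=k,interpolation=cv2.INTER_AREA))
    st(['o1.png','o2.png'],'oa.png')
E
python3 fit2.py
```

```text
Traceback (most recent call last):
  File "fit2.py", line 12, in <module>
    f=least_squares(r,np.r_[661,96,.22,434,338,.36,424,115,1.658,np.zeros(8)],loss='soft_l1'); print(np.round(f.x,4)); q=f.x
  File "fit2.py", line 11, in r
    return np.r_[o,q[9:17]*[1,.5,.5,30]*2]
                   ~~~~~~~^~~~~~~~~~~~~
ValueError: operands could not be broadcast together with shapes (8,) (4,)
```

```bash
sed -i 's/q\[9:17\]\*\[1,.5,.5,30\]\*2/q[9:17]*np.array([1,.5,.5,30]*2)/' fit2.py; python3 fit2.py
```

```text
[ 6.625952e+02  9.216850e+01  2.186000e-01  4.312041e+02  3.398972e+02
  3.560000e-01  4.206208e+02  1.113419e+02  1.659500e+00  2.810000e-02
  2.181000e-01  5.782000e-01 -2.850000e-02 -1.494000e-01  2.490000e-02
  4.417000e-01 -1.670000e-02]
```

View pics/oa.png

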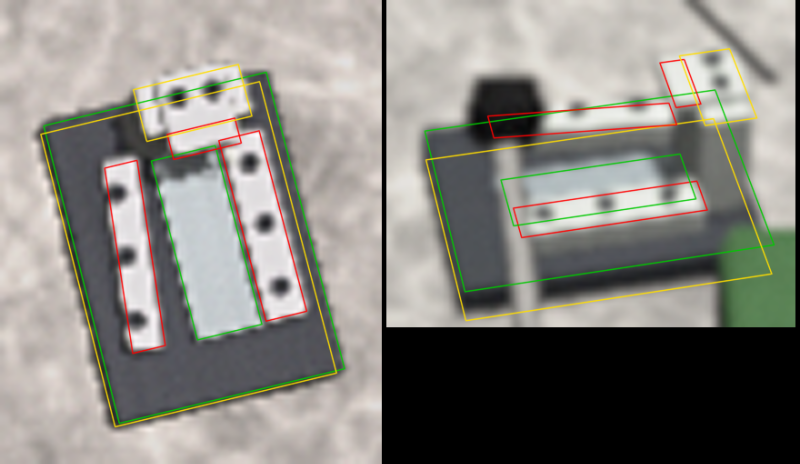

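View pics/o3.png

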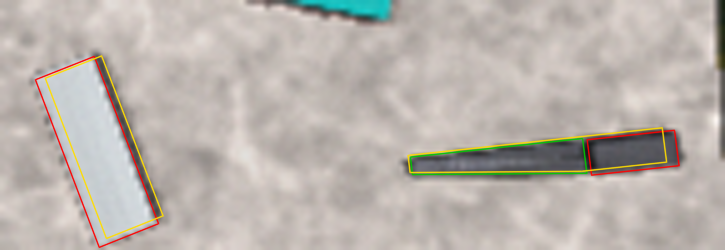

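View pics/o4.png

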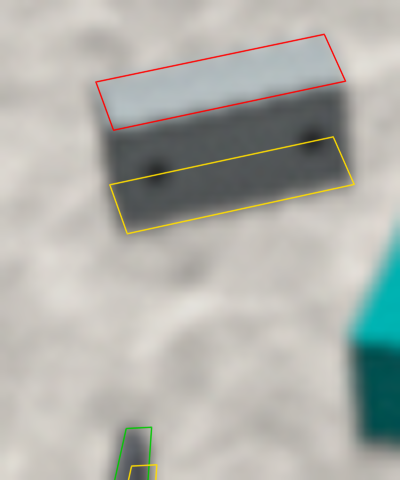

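Emit:
play_rows(moves=[[[0.27,1,0.25],0,-1],[[0.27,1,0.25],0,-1],[[0.27,1,0.25],0,-1],[[0.27,1,0.25],0,-1],[[0.27,1,0.25],0,-1],[[0.27,1,0.25],0,-1]])

```text
clock: 2.25
position: [268.8, -293.6, 481.5]
ee_rot: [-0.155, 0.988, -0.001, 0.002]
contact_force: [0.3, -0.4, -0.7]
gripper_width: 85.3
```

Emit:
play_rows(moves=[[[0.37,0.98,0],0,-1],[[0.37,0.98,0],0,-1],[[0.37,0.98,0],0,-1],[[0.37,0.98,0],0,-1],[[0.37,0.98,0],0,-1],[[0.37,0.98,0],0,-1]])

```text
clock: 3.0
position: [381.1, 3.1, 481.1]
ee_rot: [-0.157, 0.988, -0.001, 0.002]
contact_force: [-0.7, 0.3, -0.4]
gripper_width: 85.3
```

Emit:
play_rows(moves=[[[0.17,1,-0.2],0,-1],[[0.17,1,-0.2],0,-1],[[0.17,1,-0.2],0,-1],[[0.17,1,-0.2],0,-1],[[0.17,1,-0.2],0,-1],[[0.17,1,-0.2],0,-1]])

```text
clock: 3.75
position: [433.5, 305.4, 418.4]
ee_rot: [-0.158, 0.987, -0.003, -0.0]
contact_force: [-0.3, -1.0, -0.6]
gripper_width: 85.5
```

```bash
cat >> h.py <<'E'
def st():
    s=arm.read_state(); m=R.from_quat(s['ee_rot']).as_matrix()
    print(round(s['clock'],2),np.round(s['position'],1),'jaw',round(np.degrees(np.arctan2(m[1,1],m[0,1])),2),'z',np.round(m[:,2],3),'F',np.round(s['contact_force'],1),'w',round(s['gripper_width'],1),'j',np.round(s['joints'],2)); return s
E
python3 -c "
from h import *
st()"
```

```text
3.75 [433.5 305.4 418.4] jaw 108.14 z [ 0.001 -0.006 -1.   ] F [-0.3 -1.  -0.6] w 85.5 j [ 0.92  0.21 -0.2   0.   -1.16 -2.18]
```

Emit:
play_rows(moves=[[[0,0.11,-0.25],0.08,-1],[[0,0.11,-0.5],0.08,-1],[[0,0.11,-0.5],0.08,-1],[[0,0.11,-0.5],0.08,-1]])

```text
clock: 4.25
position: [433.9, 336.3, 265.9]
ee_rot: [-0.177, 0.984, -0.005, -0.003]
contact_force: [1.0, 0.1, 0.4]
gripper_width: 85.0
```

```bash
python3 -c "
from h import *
st()
t=snap('top');s=snap('side')
crop(t,250,240,100,100,6,'t1.png');crop(s,210,160,100,100,6,'s1.png')
"
```

```text
4.25 [433.9 336.3 265.9] jaw 110.41 z [-0.003 -0.011 -1.   ] F [1.  0.1 0.4] w 85.0 j [ 0.96  0.4  -0.36  0.01 -0.82 -2.17]
```

View pics/t1.png

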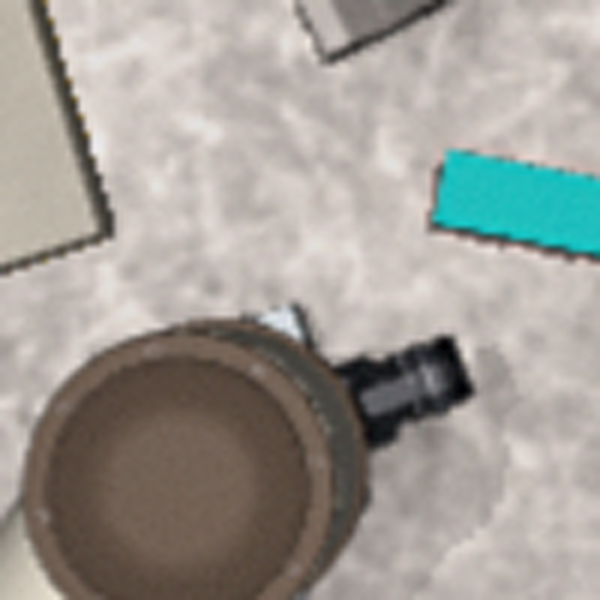

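View pics/s1.png

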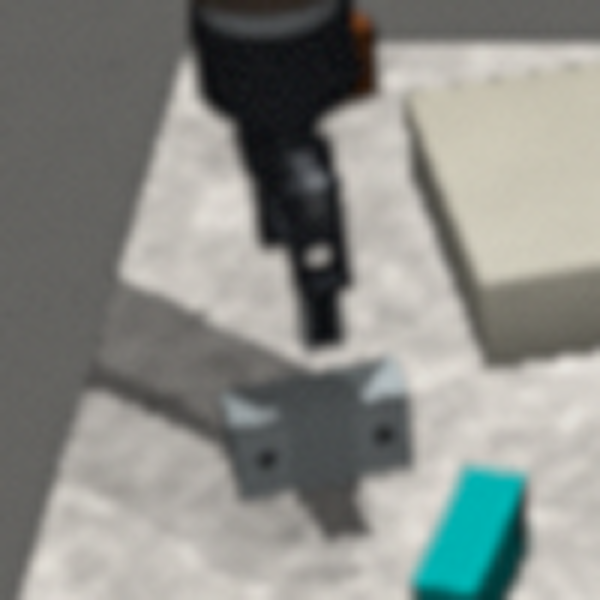

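The side view shows the near finger tip at crop (320,340), over the middle of the block at (320,430). Descending and gripping.

Emit:
play_rows(moves=[[[0,0.01,-0.15],0,-1],[[0,0.01,-0.25],0,-1],[[0,0.01,-0.25],0,-1],[[0,0.01,-0.25],0,1],[[0,0.01,-0.25],0,1],[[0,0.01,-0.25],0,1],[[0,0.01,-0.25],0,1],[[0,0.01,-0.25],0,1],[[0,0.01,-0.25],0,1],[[0,0.01,-0.25],0,1]])

```text
clock: 5.6
position: [434.9, 340.6, 196.2]
ee_rot: [-0.178, 0.984, -0.002, 0.001]
contact_force: [-0.0, -2.5, 6.6]
gripper_width: 31.0
```

```bash
python3 -c "
from h import *
st()
t=snap('top');s=snap('side')
crop(s,210,160,100,100,6,'s2.png')
"
```

```text
5.6 [434.9 340.6 196.2] jaw 110.51 z [ 0.004 -0.004 -1.   ] F [-0.  -2.5  6.6] w 31.0 j [ 0.96  0.5  -0.42  0.01 -0.65 -2.18]
```

View pics/s2.png

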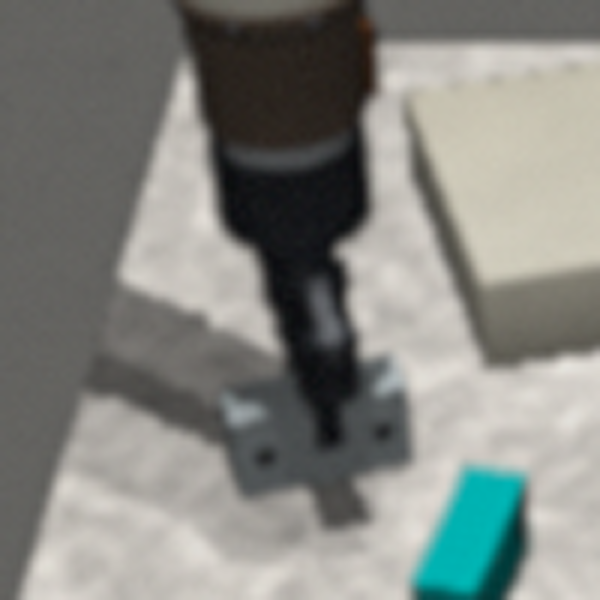

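```bash
python3 -c "
from h import *
import pickle
t,s=pickle.load(open('shots.pkl','rb'))
for a,b in (((502,226),(321,275)),((593,224),(320,439)),((535,212),(319,375)),((570,210),(329,355))):
  A=unproj(t,a,0);B=unproj(s,b,0);d1=A-t['xyz'];d2=B-s['xyz'];M=np.c_[d1,-d2];l=np.linalg.lstsq(M,s['xyz']-t['xyz'],rcond=None)[0]
  p,q=t['xyz']+l[0]*d1,s['xyz']+l[1]*d2;print(p.round(),q.round())
"
```

```text
[605. -97. 247.] [624. -94. 249.]
[ 624. -366.  107.] [ 628. -366.  107.]
[ 655. -229.  113.] [ 622. -234.  110.]
[ 642. -260.  207.] [ 643. -260.  207.]
```

Emit:
play_rows(moves=[[[0,0,0.2],0,1],[[0,0,0.38],0,1],[[0.65,-0.82,0.38],-0.27,1],[[0.65,-0.82,0.38],-0.27,1],[[0.65,-0.82,0.38],-0.27,1],[[0.65,-0.82,0.38],-0.27,1],[[0.65,-0.82,0.38],-0.27,1],[[0.65,-0.82,0.38],-0.27,1],[[0.65,-0.82,0.38],-0.27,1]])

```text
clock: 6.82
position: [628.9, 93.9, 307.5]
ee_rot: [-0.107, 0.994, -0.002, -0.002]
contact_force: [0.1, 0.6, -8.9]
gripper_width: 30.8
```

```bash
python3 -c "
from h import *
st()
t=snap('top','t3f.png');s=snap('side','s3f.png')
crop(t,330,140,120,110,6,'t3.png');crop(s,280,200,110,110,6,'s3.png')
"
```

```text
6.83 [628.9  93.9 307.5] jaw 102.28 z [-0.003 -0.005 -1.   ] F [ 0.1  0.6 -8.9] w 30.8 j [ 0.4   0.48 -0.09  0.   -1.   -1.76]
```

View pics/t3.png

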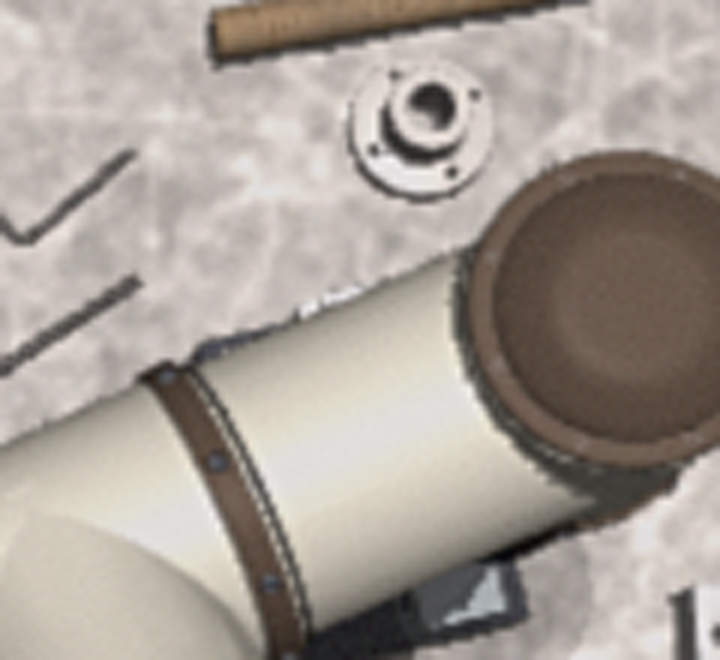

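View pics/s3.png

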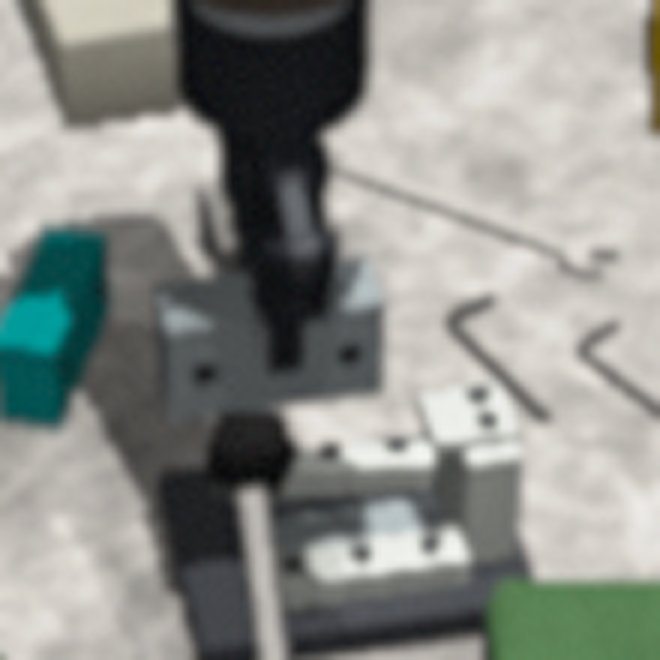

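```bash
cat > rel.py <<'E'
from fit import *
H=lambda c:np.array([280,200])+np.array(c)/6-.5
z=111.5
hb=[((-45,-16,0),H((172,420))),((45,-16,0),H((380,388))),((-45,-16,50),H((165,330))),((45,-16,50),H((382,298))),((45,16,50),H((372,262)))]
sx=[(X,uv) for X,(p,uv) in fx if p is s]
for F in ((662,94,.219),(661,96,.219),(662.6,92.2,.219)):
    g=least_squares(lambda o:np.concatenate([(proj(s,place([X],*F))[0]+o[:2]-uv) for X,uv in sx]),[0,0]); o=g.x
    b=least_squares(lambda q:np.concatenate([(proj(s,place([X],q[0],q[1],q[2],z))[0]+o-uv) for X,uv in hb]),[629,94,.21])
    d=b.x[:2]-F[:2]; c,n=np.cos(F[2]),np.sin(F[2])
    print(F,o.round(2),b.x.round(2),'rel',(c*d[0]+n*d[1]).round(1),(-n*d[0]+c*d[1]).round(1),b.fun.round(2),g.fun.round(1))
E
python3 rel.py
```

```text
(662, 94, 0.219) [ 0.06 -0.02] [6.2596e+02 9.6380e+01 2.0000e-01] rel -34.7 10.2 [-0.58  0.21  0.53  0.97 -0.01 -0.24  0.56  0.54 -0.51 -1.62] [-1.5  0.4  1.  -0.   0.6  0.6 -0.6 -0.3  0.1 -0.7 -0.   0.1  0.4 -0. ]
(661, 96, 0.219) [0.45 0.53] [6.2497e+02 9.8430e+01 2.0000e-01] rel -34.6 10.2 [-0.55  0.2   0.51  0.97  0.02 -0.25  0.53  0.55 -0.53 -1.59] [-1.5  0.4  1.  -0.   0.6  0.6 -0.5 -0.3  0.1 -0.8 -0.1  0.1  0.4 -0. ]
(662.6, 92.2, 0.219) [-0.17 -0.52] [6.2656e+02 9.4530e+01 2.0000e-01] rel -34.7 10.1 [-0.6   0.22  0.54  0.98 -0.03 -0.24  0.58  0.54 -0.5  -1.64] [-1.5  0.4  1.1 -0.   0.6  0.6 -0.6 -0.3  0.1 -0.7 -0.   0.1  0.4 -0.1]
```

Emit:
play_rows(moves=[[[0,-0.007,-0.13],0.01,1],[[0,-0.007,-0.26],0.01,1],[[0,-0.007,-0.26],0.01,1],[[0,-0.007,-0.26],0.01,1]])

```text
clock: 7.42
position: [629.5, 94.5, 232.5]
ee_rot: [-0.112, 0.994, -0.003, 0.001]
contact_force: [0.4, 0.6, -8.2]
gripper_width: 31.1
```

```bash
python3 -c "
from h import *
st()
s=snap('side')
crop(s,290,230,90,90,7,'s4.png')
"
```

```text
7.42 [629.5  94.5 232.5] jaw 102.88 z [ 0.003 -0.005 -1.   ] F [ 0.4  0.6 -8.2] w 31.1 j [ 0.4   0.56 -0.17  0.01 -0.84 -1.75]
```

View pics/s4.png

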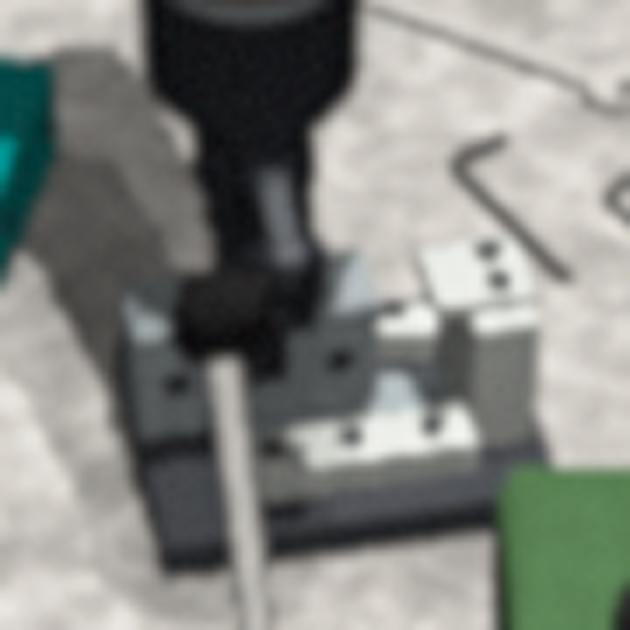

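Emit:
play_rows(moves=[[[0,0,-0.02],0,1],[[0,0,-0.035],0,1],[[0,0,-0.035],0,1]])

```text
clock: 7.85
position: [629.5, 94.2, 222.5]
ee_rot: [-0.112, 0.994, -0.002, 0.002]
contact_force: [-0.0, -0.6, -8.3]
gripper_width: 31.4
```

Emit:
play_rows(moves=[[[0,0,-0.007],0,1],[[0,0,-0.01],0,1],[[0,0,-0.01],0,1]])

```text
clock: 8.22
position: [629.7, 94.2, 220.3]
ee_rot: [-0.112, 0.994, -0.002, 0.002]
contact_force: [-1.1, -0.1, -3.1]
gripper_width: 30.9
```

Emit:
play_rows(moves=[[[0,0,-0.003],0,1],[[0.02,0.004,-0.003],0,1],[[0.04,0.009,-0.003],0,1],[[0.06,0.013,-0.003],0,1],[[0.081,0.018,-0.003],0,1],[[0.081,0.018,-0.003],0,1]])

```text
clock: 8.98
position: [655.3, 99.8, 220.3]
ee_rot: [-0.112, 0.994, -0.002, 0.004]
contact_force: [-0.5, -0.7, 3.7]
gripper_width: 31.3
```

Emit:
play_rows(moves=[[[0.01,0.002,0],0,1],[[0.02,0.004,0],0,1],[[0.02,0.004,0],0,1]])

```text
clock: 9.35
position: [660.1, 100.8, 220.3]
ee_rot: [-0.112, 0.994, -0.003, 0.001]
contact_force: [-9.1, -1.2, 6.9]
gripper_width: 30.7
```

Emit:
play_rows(moves=[[[0.002,-0.008,0],0,1],[[0.004,-0.016,0],0,1],[[0.004,-0.016,0],0,1]])

```text
clock: 9.72
position: [660.9, 96.9, 220.3]
ee_rot: [-0.112, 0.994, -0.002, 0.001]
contact_force: [-4.5, 3.0, 5.3]
gripper_width: 31.1
```

Emit:
play_rows(moves=[[[0.002,-0.006,0],0,1],[[0.003,-0.012,0],0,1],[[0.003,-0.012,0],0,1]])

```text
clock: 10.1
position: [661.2, 95.4, 220.2]
ee_rot: [-0.111, 0.994, -0.0, 0.001]
contact_force: [-7.4, 7.2, 4.9]
gripper_width: 30.9
```

Emit:
play_rows(moves=[[[0.003,-0.012,0],0,1],[[0.003,-0.012,0],0,1],[[0.003,-0.012,0],0,1]])

```text
clock: 10.48
position: [661.3, 94.5, 220.3]
ee_rot: [-0.111, 0.994, 0.002, 0.001]
contact_force: [-7.6, 9.4, 5.4]
gripper_width: 30.9
```

```bash
python3 -c "
from h import *
x=st();print(x['wrist_torque'])
s=snap('side')
crop(s,290,230,90,90,7,'s5.png')
"
```

```text
10.47 [661.3  94.5 220.3] jaw 102.71 z [ 0.002  0.004 -1.   ] F [-7.6  9.4  5.4] w 30.9 j [ 0.38  0.62 -0.09 -0.   -0.86 -1.73]
[ 2.91512124  2.21802983 -0.40188813]
```

View pics/s5.png

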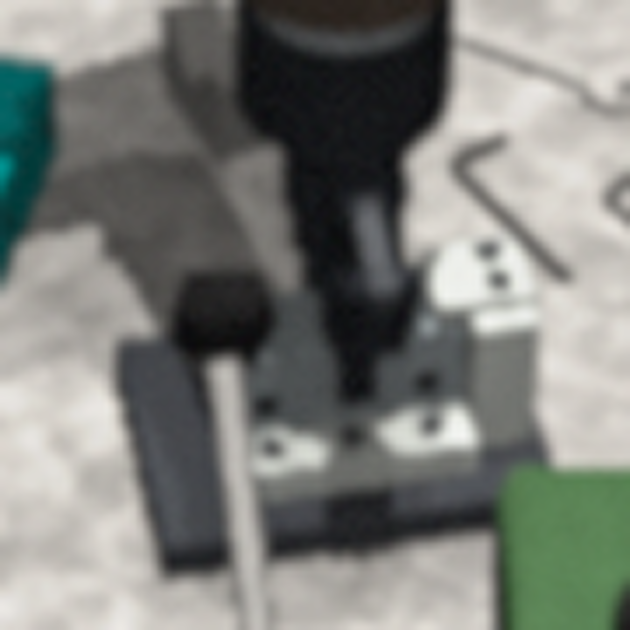

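Emit:
play_rows(moves=[[[0.002,-0.006,0],0,1],[[0.002,-0.004,0],0,-1],[[0,0,0],0,-1],[[0,0,0],0,-1],[[0,0,0],0,-1],[[0,0,0.2],0,-1],[[0,0,0.4],0,-1],[[0,0,0.4],0,-1]])

```text
clock: 11.52
position: [662.6, 94.6, 347.4]
ee_rot: [-0.111, 0.994, 0.003, 0.008]
contact_force: [-1.1, 0.1, 0.2]
gripper_width: 85.5
```

```bash
python3 -c "
from h import *
x=st()
t=snap('top','t6f.png');s=snap('side')
crop(s,290,230,90,90,7,'s6.png')
"
```

```text
11.53 [662.6  94.6 347.4] jaw 102.75 z [ 0.016  0.008 -1.   ] F [-1.1  0.1  0.2] w 85.5 j [ 0.38  0.5   0.04 -0.   -1.1  -1.73]
```

View pics/s6.png

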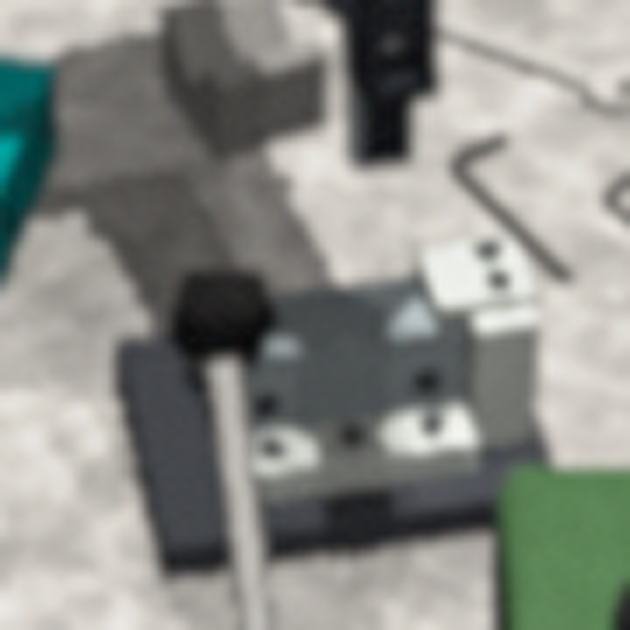

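```bash
python3 -c "
from h import *
import pickle
t,s=pickle.load(open('shots.pkl','rb'))
crop(t,370,255,130,75,6,'tv.png');crop(s,205,260,90,90,6,'sv.png')
"
```

```text
(no output)
```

View pics/tv.png

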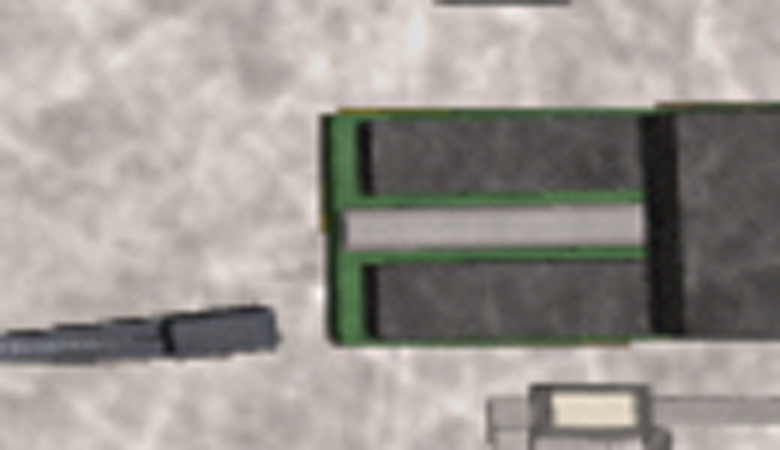

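View pics/sv.png

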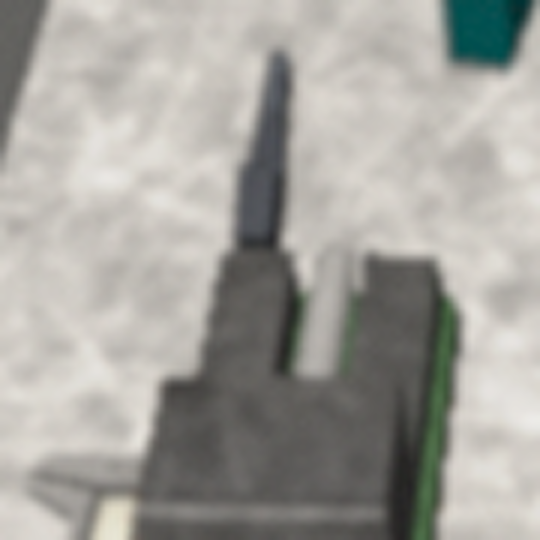

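Emit:
play_rows(moves=[[[-0.2,-0.02,0.1],0.25,-1],[[-0.4,-0.04,0.1],0.6,-1],[[-0.6,-0.07,0.1],1,-1],[[-0.75,-0.05,0.1],1,-1],[[-0.75,-0.05,0.1],1,-1]])

```text
clock: 12.25
position: [432.9, 78.5, 369.8]
ee_rot: [-0.365, 0.931, 0.003, -0.0]
contact_force: [1.3, 0.3, 0.8]
gripper_width: 85.2
```

```bash
python3 -c "
from h import *
import pickle
t,s=pickle.load(open('shots.pkl','rb'))
for a,b in (((432.5,311),(243,301.7)),((432.5,298),(253.5,301.7)),((483,311),(233,323))):
  A=unproj(t,a,0);B=unproj(s,b,0);d1=A-t['xyz'];d2=B-s['xyz'];M=np.c_[d1,-d2];l=np.linalg.lstsq(M,s['xyz']-t['xyz'],rcond=None)[0]
  p,q=t['xyz']+l[0]*d1,s['xyz']+l[1]*d2;print(p.round(),q.round())
st()
"
```

```text
[425.  11.  59.] [428.  12.  59.]
[457.  10.  61.] [455.  10.  61.]
[425. -97. 103.] [428. -96. 103.]
12.25 [432.9  78.5 369.8] jaw 132.76 z [-0.003  0.006 -1.   ] F [1.3 0.3 0.8] w 85.2 j [ 0.55  0.1  -0.47 -0.01 -1.   -1.37]
```

Emit:
play_rows(moves=[[[-0.02,-0.034,-0.1],0.3,-1],[[-0.02,-0.034,-0.2],0.6,-1],[[-0.02,-0.034,-0.23],0.9,-1],[[-0.02,-0.034,-0.23],0.9,-1]])

```text
clock: 12.75
position: [427.1, 68.2, 299.1]
ee_rot: [-0.571, 0.821, 0.003, -0.003]
contact_force: [0.7, 0.1, -0.1]
gripper_width: 85.6
```

Emit:
play_rows(moves=[[[0,0,-0.1],0.3,-1],[[0,0,-0.15],0.6,-1],[[0,0,-0.15],0.84,-1],[[0,0,-0.15],0.84,-1],[[0,0,-0.15],0.84,-1]])

```text
clock: 13.38
position: [427.5, 68.3, 254.3]
ee_rot: [0.735, -0.678, -0.002, 0.003]
contact_force: [0.4, 0.4, -0.1]
gripper_width: 85.1
```

```bash
python3 -c "
from h import *
st()
t=snap('top');s=snap('side')
crop(t,340,250,120,90,6,'t7.png');crop(s,205,230,90,90,6,'s7.png')
"
```

```text
13.38 [427.5  68.3 254.3] jaw -175.35 z [-0.008 -0.002 -1.   ] F [ 0.4  0.4 -0.1] w 85.1 j [ 0.54  0.25 -0.64 -0.   -0.68 -0.45]
```

View pics/t7.png

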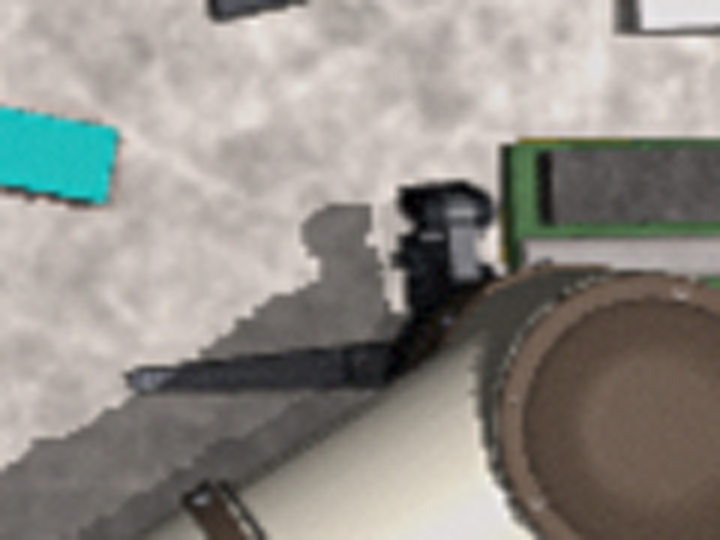

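View pics/s7.png

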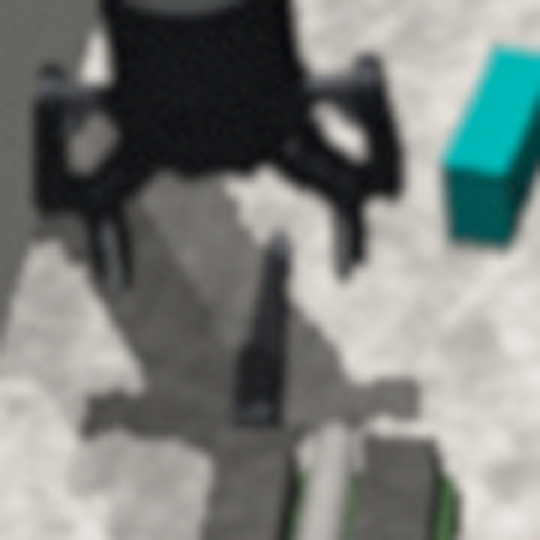

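Emit:
play_rows(moves=[[[-0.002,0,-0.15],0.01,-1],[[-0.002,0,-0.25],0.01,-1],[[-0.002,0,-0.25],0.01,-1],[[-0.002,0,-0.25],0.01,-1]])

```text
clock: 13.98
position: [427.3, 68.5, 180.3]
ee_rot: [0.737, -0.675, -0.002, 0.003]
contact_force: [0.1, -0.3, 0.1]
gripper_width: 85.6
```

```bash
python3 -c "
from h import *
st()
s=snap('side')
crop(s,205,230,90,90,6,'s8.png')
"
```

```text
13.97 [427.3  68.5 180.3] jaw -174.99 z [-0.006 -0.001 -1.   ] F [ 0.1 -0.3  0.1] w 85.6 j [ 0.54  0.39 -0.72 -0.   -0.47 -0.44]
```

View pics/s8.png

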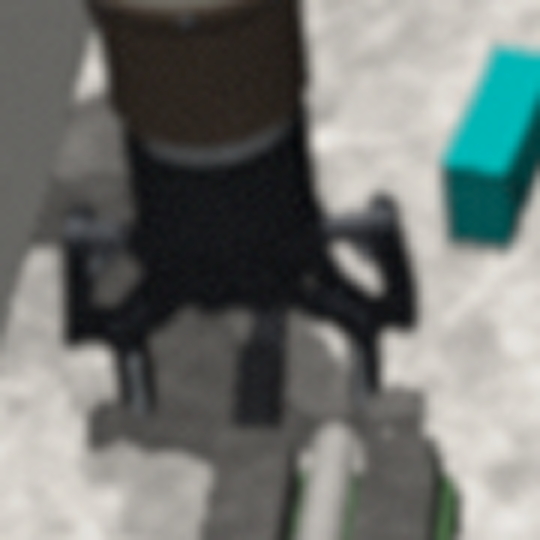

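The key head at crop (258,380) lies midway between the fingers at (135,400) and (370,385). Closing.

Emit:
play_rows(moves=[[[0,0,0],0,1],[[0,0,0],0,1],[[0,0,0],0,1],[[0,0,0],0,1],[[0,0,0],0,1],[[0,0,0],0,1],[[0,0,0],0,1],[[0,0,0.1],0,1],[[0,0,0.3],0,1],[[0,0,0.3],0,1]])

```text
clock: 15.28
position: [428.4, 69.1, 274.0]
ee_rot: [0.738, -0.675, -0.0, -0.002]
contact_force: [-0.1, 0.8, -2.5]
gripper_width: 16.7
```

```bash
python3 -c "
from h import *
st()
t=snap('top');s=snap('side')
crop(t,340,250,120,90,6,'t9.png');crop(s,205,210,90,90,6,'s9.png')
"
```

```text
15.28 [428.4  69.1 274. ] jaw -174.95 z [ 0.003  0.004 -1.   ] F [-0.1  0.8 -2.5] w 16.7 j [ 0.54  0.22 -0.62 -0.   -0.73 -0.45]
```

View pics/s9.png

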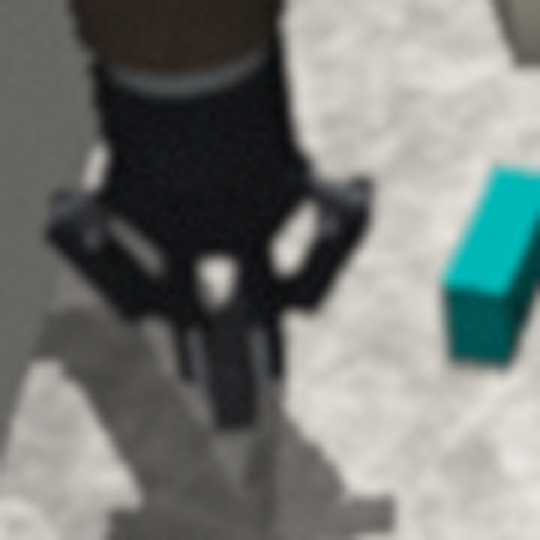

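View pics/t9.png

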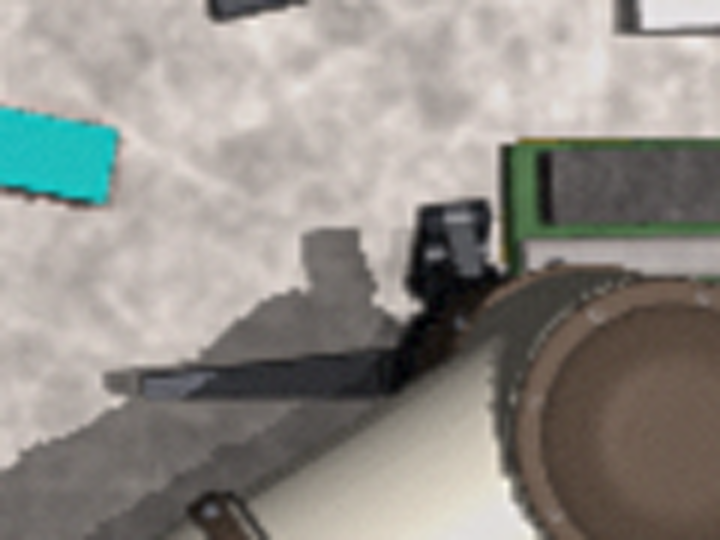

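Emit:
play_rows(moves=[[[0.02,0.01,0],-0.3,1],[[0.04,0.02,0],-0.6,1],[[0.06,0.03,0],-0.9,1],[[0.06,0.03,0],-1,1]])

```text
clock: 15.88
position: [444.2, 77.1, 267.9]
ee_rot: [-0.536, 0.844, 0.003, -0.004]
contact_force: [-0.8, -0.0, -1.6]
gripper_width: 17.1
```

Emit:
play_rows(moves=[[[0.02,0.01,0],-0.3,1],[[0.04,0.02,0],-0.6,1],[[0.06,0.02,0],-0.9,1],[[0.06,0.02,0],-1,1]])

```text
clock: 16.38
position: [461.8, 82.8, 265.4]
ee_rot: [-0.298, 0.955, 0.004, -0.006]
contact_force: [0.8, -0.6, -2.4]
gripper_width: 17.1
```

```bash
python3 -c "
from h import *
st()"
```

```text
16.38 [461.8  82.8 265.4] jaw 124.62 z [-0.014  0.003 -1.   ] F [ 0.8 -0.6 -2.4] w 17.1 j [ 0.52  0.29 -0.54 -0.01 -0.75 -1.48]
```

Emit:
play_rows(moves=[[[0.05,0.005,-0.05],-0.3,1],[[0.1,0.01,-0.1],-0.6,1],[[0.1,0.01,-0.1],-0.735,1],[[0.1,0.01,-0.1],-0.735,1],[[0.1,0.01,-0.1],-0.735,1]])

```text
clock: 17.0
position: [491.3, 85.6, 234.4]
ee_rot: [-0.11, 0.994, 0.004, -0.007]
contact_force: [0.7, 0.0, -2.0]
gripper_width: 16.9
```

```bash
python3 -c "
from h import *
st()
t=snap('top');s=snap('side')
crop(t,330,160,120,110,6,'t10.png');crop(s,255,230,110,90,7,'s10.png')
"
```

```text
17.0 [491.3  85.6 234.4] jaw 102.62 z [-0.014  0.007 -1.   ] F [ 0.7  0.  -2. ] w 16.9 j [ 0.5   0.38 -0.5  -0.02 -0.7  -1.83]
```

View pics/s10.png

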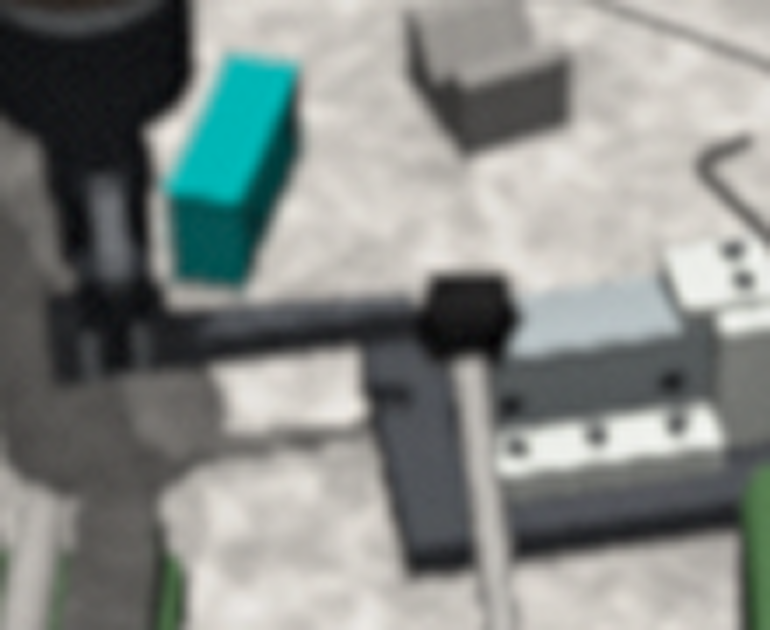

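View pics/t10.png

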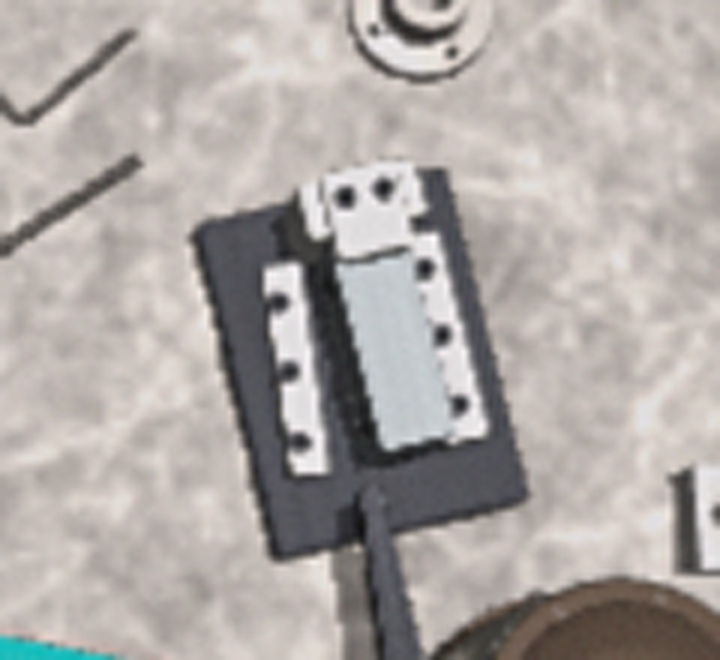

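```bash
cat > ov.py <<'E'
import sys
from h import *
from fit import fx,t as t0
from scipy.optimize import least_squares
F=(661.5,94.5,.2186)
sx=[(X,uv) for X,(p,uv) in fx if p is t0][4:]
off=least_squares(lambda o:np.concatenate([(proj(t0,place([X],*F))[0]+o-uv) for X,uv in sx]),[0,0]).x
def w2f(P,a):
    d=np.array(P[:2])-F[:2]; c,n=np.cos(F[2]),np.sin(F[2]); return c*d[0]+n*d[1],-n*d[0]+c*d[1],a-F[2]
def f2w(x,y): return place([[x,y,0]],*F)[0][:2]
def keyov(fn,kx,ky,ka,kz,box=(365,200,60,70),sc=9,cam='top',o=None):
    p=snap(cam); o=off if o is None else o
    kw=f2w(kx,ky); a=F[2]+ka
    pj=lambda X,q,z=0:proj(p,place(X,*q,z))+o
    G=(0,200,0);Rr=(0,0,255);Y=(0,220,255);M=(255,0,255)
    d=[(pj(rect(-45,45,-16,16,74),F),G),(pj(rect(-45,45,-16,16,24),F),Y),(pj([[-45,33.5,36],[45,24.5,36],[45,40.5,36],[-45,49.5,36]],F),Rr),(pj(rect(-45,45,-36,-16,36),F),Rr),(pj(rect(-75,75,-50,62,20),F),Y),
    (pj([[-22.5,-9,18],[67.5,-9,18],[67.5,0,18],[-22.5,9,18]],(kw[0],kw[1],a),kz),M),(pj(rect(-67.5,-22.5,-9,9,34),(kw[0],kw[1],a),kz),M)]
    crop(p,*box,sc,fn,d); crop(p,*box,sc,fn.replace('.','r.'))
E
cat > a.py <<'E'
from ov import *
s=st(); m=R.from_quat(s['ee_rot']).as_matrix(); g=s['position']+155*m[:,2]; print(off,g, w2f(g,0)[:2])
x,y,_=w2f(g,0); keyov('k1.png',x+45,y,0,s['position'][2]-180.3)
E
python3 a.py
```

```text
17.1 [491.5  85.7 235. ] jaw 102.61 z [-0.012  0.008 -1.   ] F [ 0.5  0.1 -2.4] w 17.0 j [ 0.5   0.38 -0.5  -0.02 -0.7  -1.83]
[-0.59435242  0.87849924] [489.57464005  86.93716306  80.05022504] (np.float64(-169.47398336435884), np.float64(29.901419028464034))
```

View pics/k1.png

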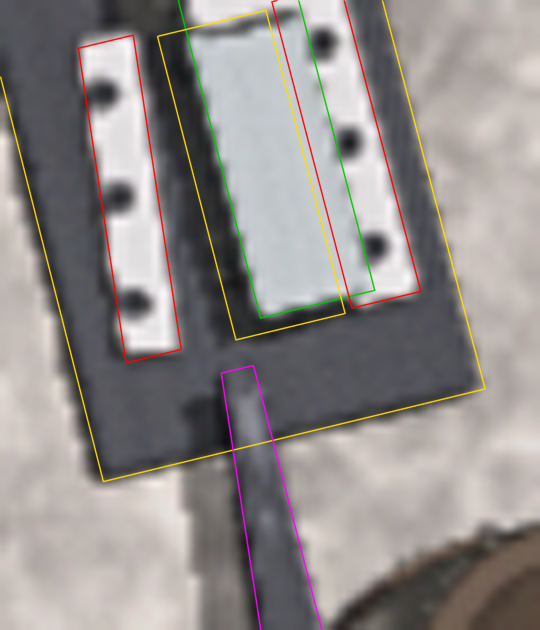

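View pics/k1r.png

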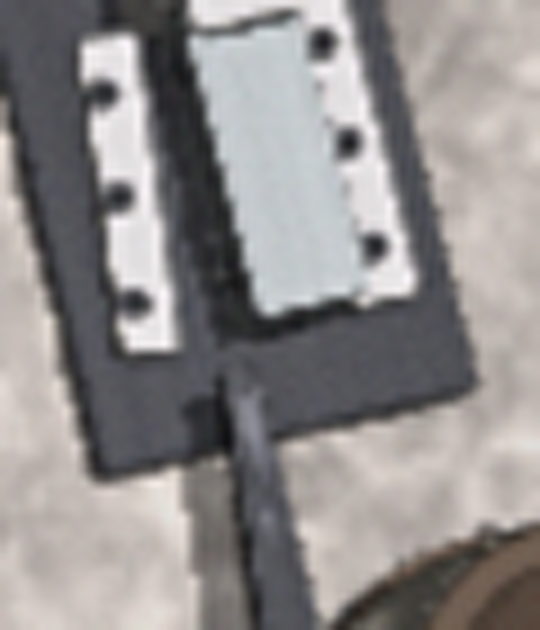

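Emit:
play_rows(moves=[[[0.001,-0.003,-0.05],0,1],[[0.001,-0.003,-0.1],0,1],[[0.001,-0.003,-0.1],0,1],[[0.001,-0.003,-0.1],0,1]])

```text
clock: 17.65
position: [492.0, 84.9, 205.0]
ee_rot: [-0.11, 0.994, 0.005, -0.006]
contact_force: [-0.3, -0.1, -1.7]
gripper_width: 17.1
```

```bash
cat a.py | sed 's/k1/k2/' | python3 - ; python3 -c "
from h import *
s=snap('side');crop(s,255,230,110,90,7,'s11.png')"
```

```text
17.65 [492.   84.9 205. ] jaw 102.61 z [-0.012  0.008 -1.   ] F [-0.3 -0.1 -1.7] w 17.1 j [ 0.49  0.43 -0.53 -0.02 -0.62 -1.83]
[-0.59435242  0.87849924] [490.03775577  86.0858491   50.0334669 ] (np.float64(-169.20650749789098), np.float64(28.969931888829457))
```

View pics/k2.png

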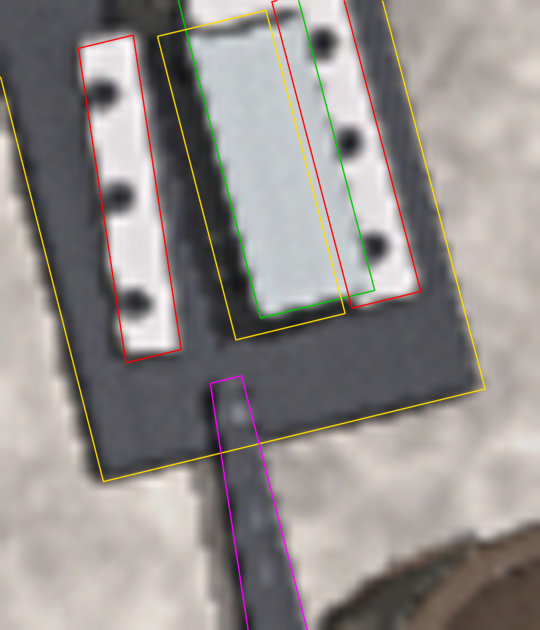

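View pics/s11.png

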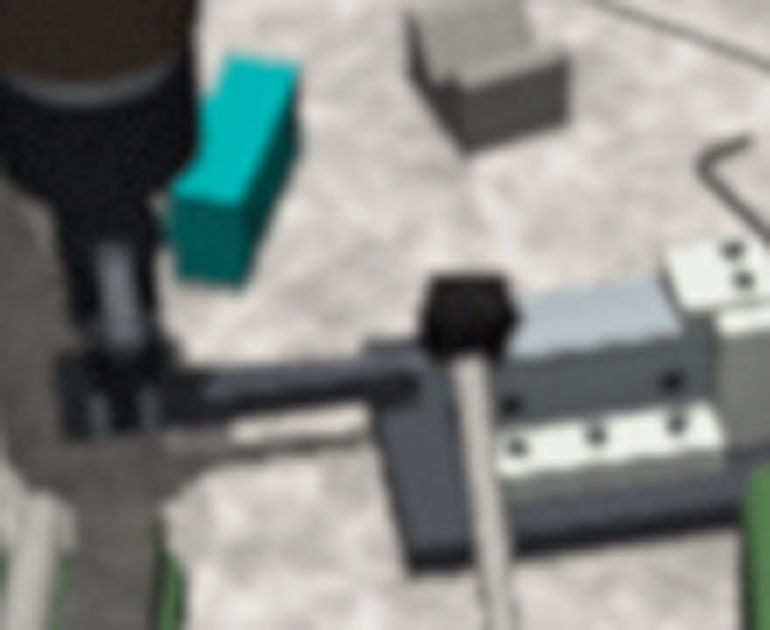

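Emit:
play_rows(moves=[[[0.025,0.004,0],0,1],[[0.05,0.009,0],0,1],[[0.075,0.014,0],0,1],[[0.098,0.018,0],0,1],[[0.098,0.018,0],0,1]])

```text
clock: 18.38
position: [522.0, 90.4, 205.4]
ee_rot: [-0.11, 0.994, 0.005, -0.005]
contact_force: [0.2, -0.6, -2.2]
gripper_width: 17.1
```

```bash
cat a.py | sed 's/k1/k3/' | python3 - 
```

```text
18.38 [522.   90.4 205.4] jaw 102.6 z [-0.011  0.008 -1.   ] F [ 0.2 -0.6 -2.2] w 17.1 j [ 0.47  0.46 -0.45 -0.02 -0.66 -1.81]
[-0.59435242  0.87849924] [520.30781745  91.74646726  50.42566721] (np.float64(-138.4292328030278), np.float64(27.93137771565867))
```

View pics/k3.png

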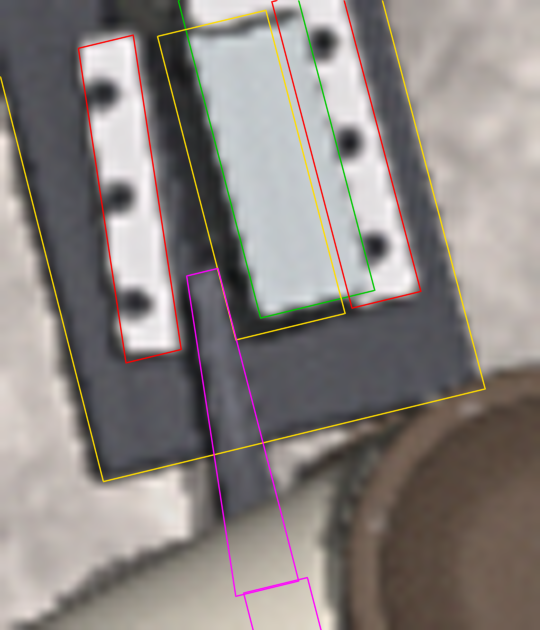

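Emit:
play_rows(moves=[[[0,0,-0.012],0,1],[[0.025,0.004,-0.013],0,1],[[0.05,0.009,-0.013],0,1],[[0.075,0.014,-0.013],0,1],[[0.098,0.018,-0.013],0,1],[[0.098,0.018,-0.013],0,1]])

```text
clock: 19.18
position: [551.8, 95.9, 201.5]
ee_rot: [-0.11, 0.994, 0.005, -0.005]
contact_force: [0.6, -0.0, 1.5]
gripper_width: 17.1
```

```bash
cat a.py | sed 's/k1/k4/' | python3 -;python3 -c "
from h import *
s=snap('side');crop(s,285,230,90,90,7,'s12.png')" 
```

```text
19.18 [551.8  95.9 201.5] jaw 102.59 z [-0.01   0.009 -1.   ] F [ 0.6 -0.   1.5] w 17.1 j [ 0.46  0.51 -0.38 -0.02 -0.69 -1.79]
[-0.59435242  0.87849924] [550.19269947  97.29712294  46.51694345] (np.float64(-108.05181808334775), np.float64(26.869009221854462))
```

View pics/k4.png

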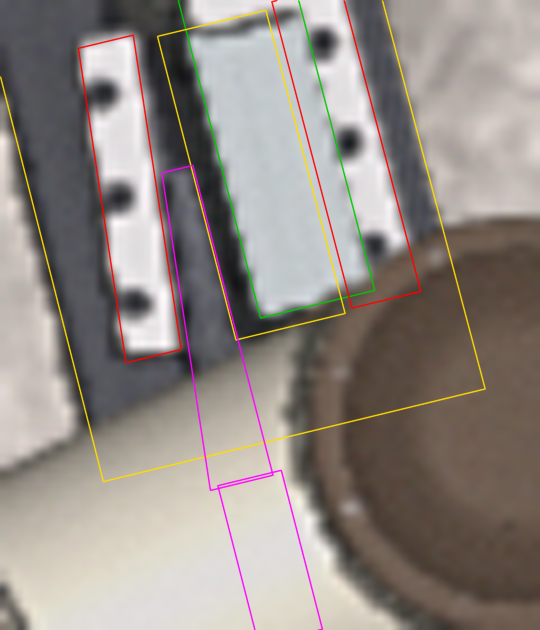

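View pics/s12.png

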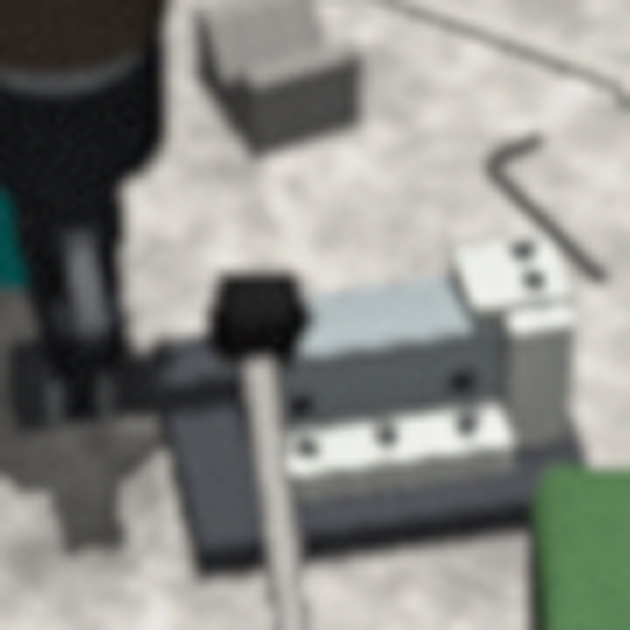

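Emit:
play_rows(moves=[[[0.022,0.004,0],0,1],[[0.044,0.008,0],0,1],[[0.066,0.012,0],0,1],[[0.066,0.012,0],0,1]])

```text
clock: 19.77
position: [571.8, 99.6, 201.5]
ee_rot: [-0.11, 0.994, 0.005, -0.004]
contact_force: [1.0, 0.6, 0.1]
gripper_width: 17.1
```

```bash
cat a.py | sed 's/k1/k5/' | python3 - 
```

```text
19.77 [571.8  99.6 201.5] jaw 102.6 z [-0.01   0.009 -1.   ] F [1.  0.6 0.1] w 17.1 j [ 0.45  0.53 -0.33 -0.02 -0.72 -1.79]
[-0.59435242  0.87849924] [570.28048004 101.03090677  46.49858213] (np.float64(-87.63236609872234), np.float64(26.157637083715404))
```

View pics/k5.png

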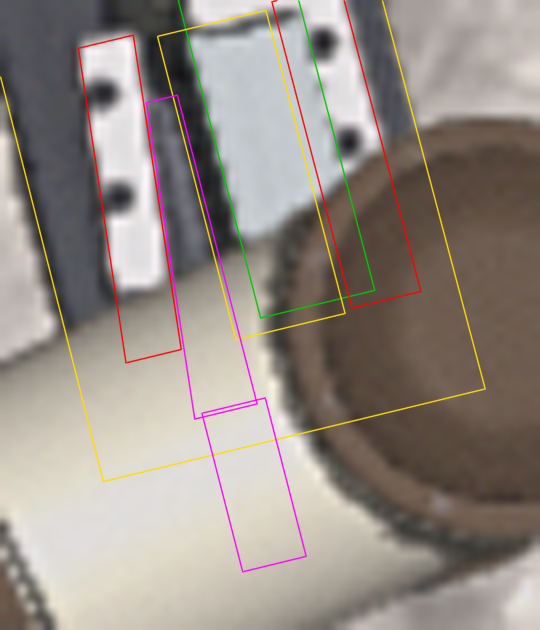

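Emit:
play_rows(moves=[[[0.013,0.002,0],0,1],[[0.026,0.004,0],0,1],[[0.026,0.004,0],0,1]])

```text
clock: 20.2
position: [579.7, 101.1, 201.5]
ee_rot: [-0.11, 0.994, 0.005, -0.004]
contact_force: [-0.2, 1.8, 1.5]
gripper_width: 17.1
```

Emit:
play_rows(moves=[[[0.01,0.002,0],0,1],[[0.02,0.004,0],0,1],[[0.02,0.004,0],0,1]])

```text
clock: 20.58
position: [585.4, 102.3, 201.3]
ee_rot: [-0.109, 0.994, 0.005, -0.005]
contact_force: [-3.2, 2.8, 2.5]
gripper_width: 16.4
```

Emit:
play_rows(moves=[[[0.01,0.002,0],0,1],[[0.015,0.004,0],0,1],[[0.015,0.004,0],0,1]])

```text
clock: 20.95
position: [587.8, 102.9, 201.0]
ee_rot: [-0.109, 0.994, 0.005, -0.008]
contact_force: [-9.5, 2.8, 7.5]
gripper_width: 17.0
```

```bash
cat a.py | sed 's/k1/k6/' | python3 -;python3 -c "
from h import *
s=snap('side');crop(s,285,230,90,90,7,'s13.png')" 
```

```text
20.95 [587.8 102.9 201. ] jaw 102.49 z [-0.017  0.007 -1.   ] F [-9.5  2.8  7.5] w 17.0 j [ 0.44  0.55 -0.28 -0.02 -0.75 -1.78]
[-0.59435242  0.87849924] [585.13082046 104.07685163  46.06116471] (np.float64(-72.47488065848759), np.float64(25.910602934711076))
```

View pics/s13.png

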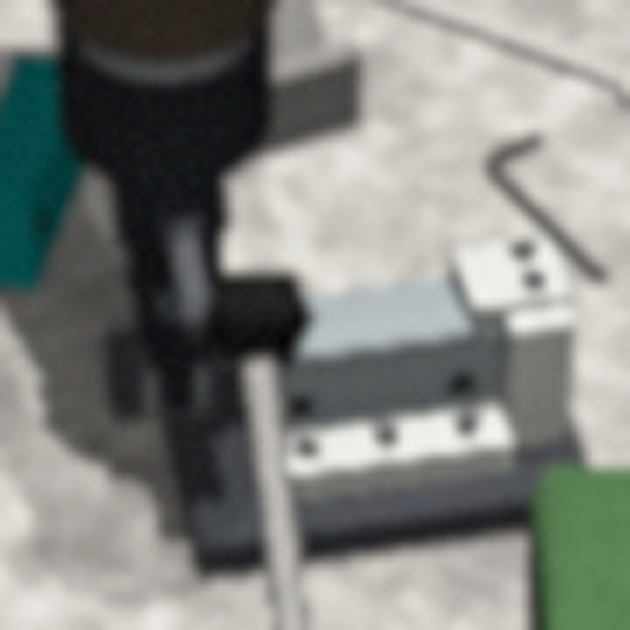

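Emit:
play_rows(moves=[[[0.012,0.003,0.002],0,1],[[0.02,0.004,0.002],0,1],[[0.02,0.004,0.002],0,1]])

```text
clock: 21.42
position: [590.1, 103.5, 201.0]
ee_rot: [-0.108, 0.994, 0.004, -0.014]
contact_force: [-15.5, 3.3, 9.2]
gripper_width: 17.3
```

Emit:
play_rows(moves=[[[0.012,0.003,0.002],0,1],[[0.006,0.001,0],0,-1],[[0,0,0],0,-1],[[0,0,0],0,-1],[[0,0,0],0,-1],[[0,0,0.1],0,-1],[[0,0,0.25],0,-1],[[0,0,0.25],0,-1]])

```text
clock: 22.42
position: [591.5, 103.9, 280.1]
ee_rot: [-0.108, 0.994, 0.005, -0.01]
contact_force: [-0.1, -0.1, 0.0]
gripper_width: 85.6
```

```bash
cat > b.py <<'E'
from ov import *
st(); keyov('k7.png',-27.5,25,0,20); s=snap('side');crop(s,285,230,90,90,7,'s14.png')
E
python3 b.py
```

```text
22.43 [591.5 103.9 280.1] jaw 102.44 z [-0.021  0.007 -1.   ] F [-0.1 -0.1  0. ] w 85.6 j [ 0.44  0.46 -0.2  -0.02 -0.92 -1.78]
```

View pics/k7.png

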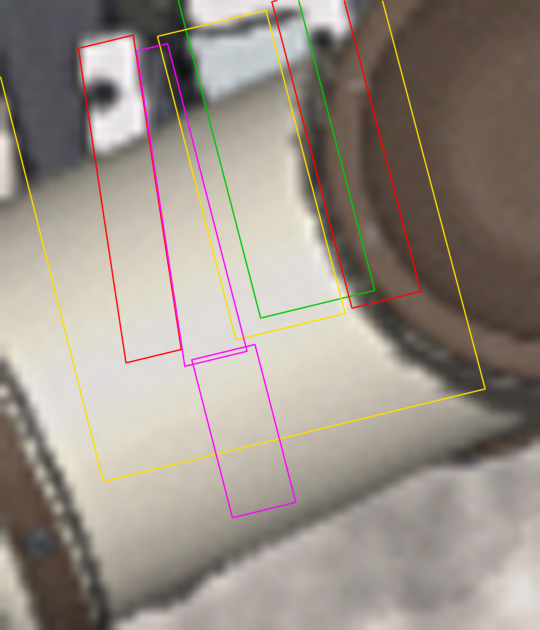

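View pics/s14.png

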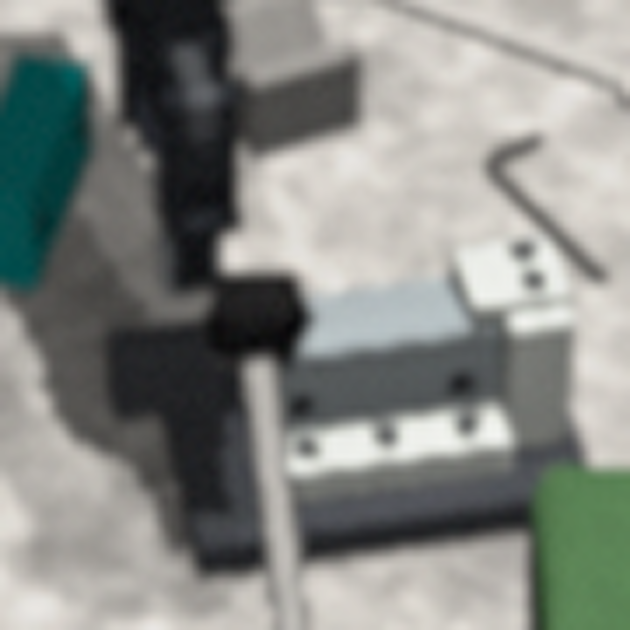

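Emit:
play_rows(moves=[[[-0.12,-0.03,0],0,1],[[-0.22,-0.05,0],0,1],[[-0.22,-0.05,0],0,1],[[-0.22,-0.05,0],0,1],[[-0.22,-0.05,0],0,1],[[-0.22,-0.05,0],0,1]])

```text
clock: 23.28
position: [524.5, 88.5, 275.9]
ee_rot: [-0.108, 0.994, 0.004, -0.014]
contact_force: [-0.2, -0.4, -0.2]
gripper_width: -0.0
```

```bash
sed -i 's/k7/k8/;s/s14/s15/' b.py; python3 b.py
```

```text
23.27 [524.5  88.5 275.9] jaw 102.36 z [-0.029  0.005 -1.   ] F [-0.2 -0.4 -0.2] w -0.0 j [ 0.47  0.37 -0.38 -0.02 -0.85 -1.81]
```

View pics/k8.png

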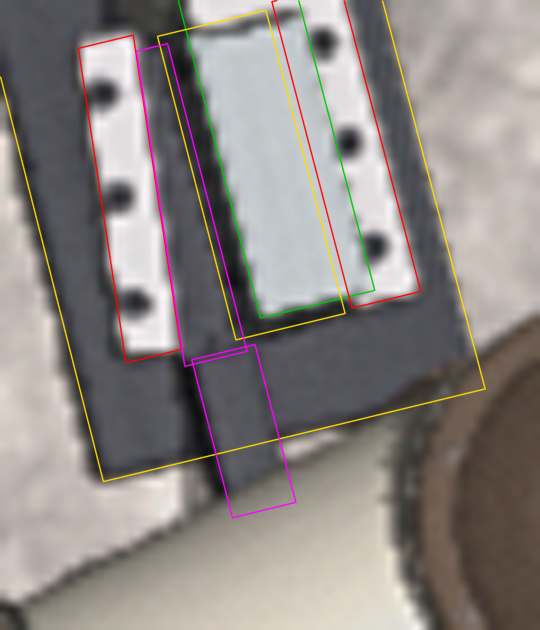

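View pics/s15.png

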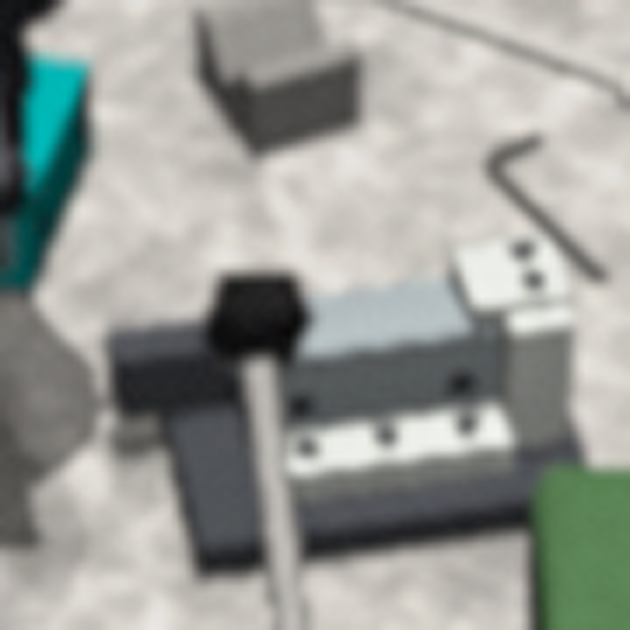

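Emit:
play_rows(moves=[[[0,-0.002,-0.1],0,1],[[0,-0.002,-0.22],0,1],[[0,-0.002,-0.22],0,1],[[0,-0.002,-0.22],0,1]])

```text
clock: 23.88
position: [525.0, 88.1, 211.0]
ee_rot: [-0.108, 0.994, 0.004, -0.013]
contact_force: [-0.2, -0.2, 0.3]
gripper_width: 0.3
```

```bash
python3 -c "
from h import *
st();s=snap('side');crop(s,255,230,90,90,7,'s16.png')"
```

```text
23.88 [525.   88.1 211. ] jaw 102.39 z [-0.028  0.005 -1.   ] F [-0.2 -0.2  0.3] w 0.3 j [ 0.47  0.46 -0.44 -0.03 -0.7  -1.8 ]
```

View pics/s16.png

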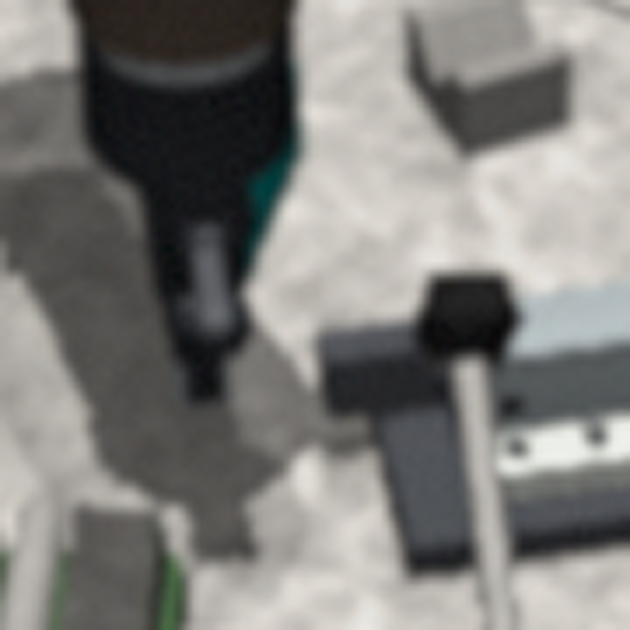

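Emit:
play_rows(moves=[[[0.03,0.007,-0.015],0,1],[[0.06,0.013,-0.015],0,1],[[0.085,0.018,-0.015],0,1],[[0.085,0.018,-0.015],0,1]])

```text
clock: 24.42
position: [551.3, 93.7, 206.9]
ee_rot: [-0.108, 0.994, 0.004, -0.013]
contact_force: [-0.8, -0.3, -0.4]
gripper_width: 0.0
```

Emit:
play_rows(moves=[[[0.015,0.003,0],0,1],[[0.03,0.007,0],0,1],[[0.03,0.007,0],0,1]])

```text
clock: 24.8
position: [557.9, 94.9, 206.2]
ee_rot: [-0.107, 0.994, 0.003, -0.017]
contact_force: [-7.9, -1.3, 5.8]
gripper_width: -0.1
```

Emit:
play_rows(moves=[[[0.02,0.004,0],0,1],[[0.03,0.006,0],0,1],[[0.03,0.006,0],0,1]])

```text
clock: 25.18
position: [561.3, 94.9, 204.8]
ee_rot: [-0.106, 0.994, 0.001, -0.028]
contact_force: [-17.2, -0.6, 11.6]
gripper_width: -0.2
```

Emit:
play_rows(moves=[[[0.01,0.002,0],0,1],[[0.01,0.002,0],0,1],[[-0.02,-0.005,0],0,1],[[-0.1,-0.02,0],0,1],[[-0.25,-0.05,0],0,1],[[-0.25,-0.05,0.1],0,1],[[-0.25,-0.05,0.4],0,1],[[-0.25,-0.05,0.5],0,1],[[-0.25,-0.05,0.5],0,1]])

```text
clock: 26.3
position: [487.6, 80.3, 360.2]
ee_rot: [-0.107, 0.994, 0.003, -0.021]
contact_force: [-0.6, -0.2, -1.1]
gripper_width: -0.2
```

Emit:
play_rows(moves=[[[-0.2,0.35,0.1],0,1],[[-0.2,0.7,0.1],0,1],[[-0.2,0.7,0.1],0,1],[[-0.2,0.7,0.1],0,1],[[-0.2,0.7,0.1],0,1]])

```text
clock: 26.92
position: [427.1, 292.6, 389.4]
ee_rot: [-0.108, 0.994, 0.003, -0.021]
contact_force: [-0.3, -0.3, 0.4]
gripper_width: 0.1
```

```bash
sed -i 's/k8/k9/;s/s15/s17/' b.py; python3 b.py; python3 -c "
from h import *
p=snap('top','tend.png');q=snap('side','send.png')
for n in ['v_block','alu_block','calliper','flange','spanner','gauge_block','taper_key']:
    print(n,[(np.round(d['centre'],0).tolist(),round(d['conf'],2)) for d in arm.look_for(n,p)])"
```

```text
26.93 [427.1 292.6 389.4] jaw 102.44 z [-0.042  0.002 -0.999] F [-0.3 -0.3  0.4] w 0.1 j [ 0.91  0.22 -0.25 -0.04 -1.12 -2.24]
v_block [([617.0, 308.0, 36.0], 0.59)]
alu_block [([588.0, -69.0, 30.0], 0.76)]
calliper [([391.0, -107.0, 7.0], 0.9)]
flange [([814.0, 77.0, 12.0], 0.67), ([659.0, 120.0, 20.0], 0.28)]
spanner [([710.0, 358.0, 3.0], 0.67)]
gauge_block [([523.0, 231.0, 47.0], 0.98), ([387.0, 677.0, 47.0], 0.66), ([652.0, 97.0, 77.0], 0.56)]
taper_key [([615.0, 117.0, 37.0], 0.82), ([665.0, 117.0, 19.0], 0.48)]
```

View pics/k9.png

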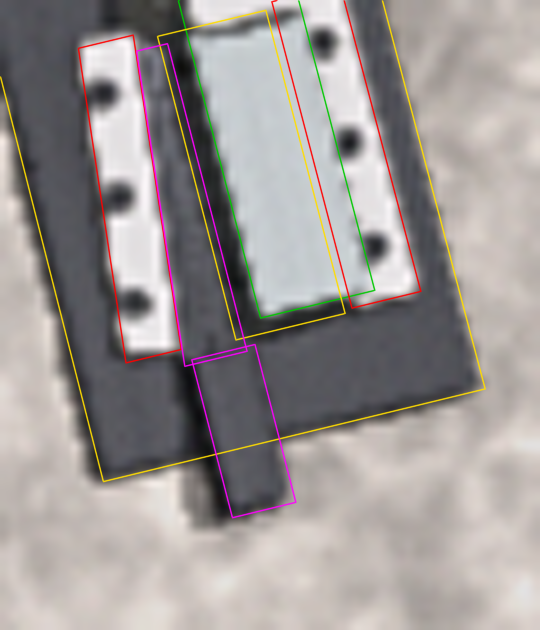

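View pics/k9r.png

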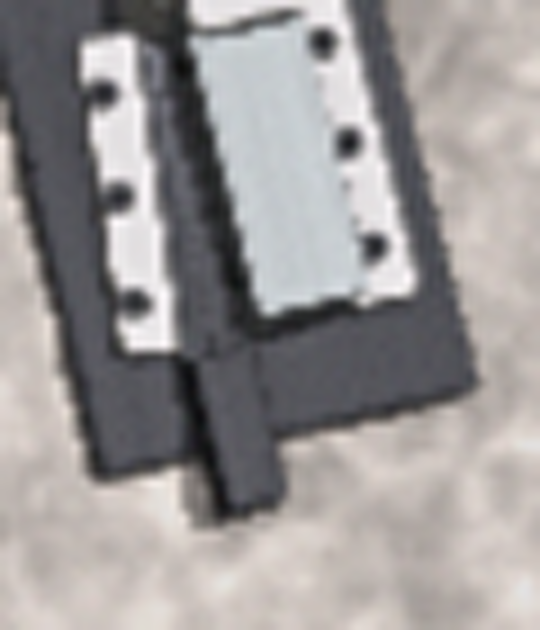

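View pics/s17.png

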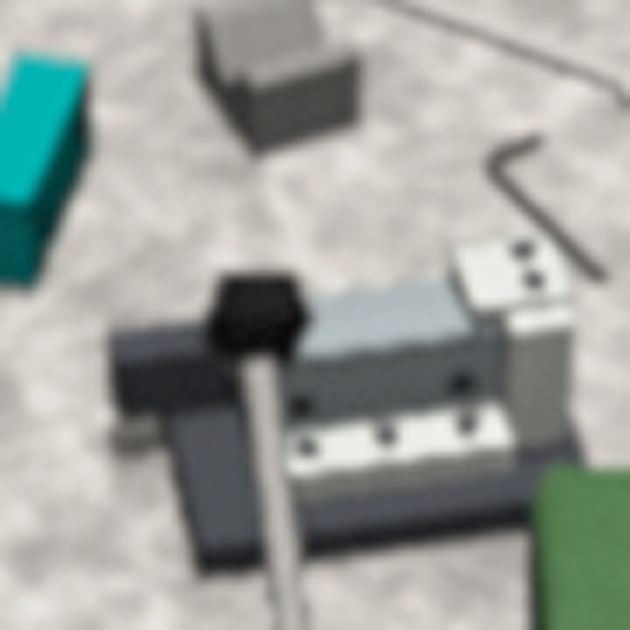

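```bash
python3 -c "
from h import *
print(arm.job_done());st()"
```

```text
the job is handed in; nothing more can be done
None
the job is handed in; nothing more can be done
```

The job is handed in at about 27 s of the 69 s. `job_done()` gave no verdict, so what follows is my own last checks.

**What I did:** I set the block on the pad about 33 mm short of the stop and slid it under the lip. It met the stop at about 9 N and then the straight cheek at about 9 N. I put the key in thin end first with its straight face to the block, and pushed it to about 15 N while gripped. After letting go, I pushed its head from behind with the closed fingers to about 17 N. It did not move any further, so it was tight. The arm was then moved clear.

**What the last checks showed:**
- **Block and key:** in the last pictures the block is home under the lip, and the key lies within about 2 mm of its nominal tight place.
- **Bystanders:** all five are within about 4 mm of where they were first seen, which is within the finder's own error.

**What disagreed:**
- **Camera fit:** the overlays came out about 1 px (2–3 mm) too large against the images. I set the final sideways position from contact forces and the wedge, not from pixels.
- **Tool tilt:** the tool picked up about 2.4° of tilt during the pushes. The hand was free by the end.
- **Key pressure on the block:** I could not measure this directly. I take it from the push force and the key no longer moving.

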